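Put the knocked-over sauce station back in order

ROBOT

A 6-joint arm with a two-finger parallel gripper is mounted at the origin on the work surface; the furniture and walls round the work are solid. World frame = base frame: x ahead of the robot, y to its left, z up, the work surface at z = 0. Lengths are in m, angles in degrees, forces in N, time in s.
With the tool pointing down it reaches from about 0.35 to 0.875 m from the base axis. Payload 4.2 kg.
Tool frame: the origin (TCP) lies on the centre line of the jaws, within the pads' length; the fingertips stand 19 mm ahead of it and the grasp point (between the pads) is the TCP; z points along the fingers, y is the line along which they close (so a half turn about z gives the same grasp; the last joint's range is limited). The gripper opens to 87 mm and grips with 3 to 60 N. Pads are 19 mm wide; open, the fingers measure 117 mm over their backs; the gripper's body (75 mm by 190 mm) begins 51 mm behind the grasp point.
Start: joints at [86.436, 22.042, 0.453, 0, -68.411, -14.817], TCP at [0.197, 0.593, 0.242] pointing down, gripper open.
Joint ranges: [-179.83, 179.83], [-69.29, 118.12], [-61.27, 80.66], [-181.25, 117.63], [-171.15, -9.14], [-177.46, 177.46]. Speed limits (degrees/s): [159.86, 159.86, 180, 180, 180, 180].

INTERFACE

Orientations are given as a 3x3 rotation matrix whose columns are the frame's x, y, z axes.
In Python, from station import sense, capture, finish_job, search_frame, masks_of gives the robot as it stands.
- The arm moves only by the tool drive_tool, never from a script. Its argument "rows" is a list of rows, each a list of 7 numbers: the opening in per cent of the stroke, from 0 (shut) to 100 (fully open), then the shift along the world's x, y, z in mm, then the turn, a rotation vector about the world's x, y, z in rad. In form: [[fingers, dx, dy, dz, wx, wy, wz], ...]. A call has 1 to 5 rows; each row shifts and turns the commanded pose from where the row before left it; what a row does not reach is not made up. A row lasts 1/12 s, in which the tool goes at most 41.7 mm and 7.16 degrees, less where a joint would pass 70% of its speed; a pose out of reach is approached as far as the arm can. A call is refused whole if a number of a shift passes 41.7 or a number of a turn 0.125, either way. A call with a gripper value outside its range is refused whole. The fingers move at their own pace and stop on an object; the grip force is fixed at half the most. Time passes only in rows, so rows that do not move let the fingers close. It gives the time, the measured TCP pose, the force, the opening and the grip force at its end, in the units of the state.
- sense(): the state, without advancing time (a new reading comes with each control period).
- capture(name): name is "scene" or "top"; returns a dict with "frame" (400x640x3 uint8, red, green, blue), "z_map" (400x640 float32, m along the optical axis (not along the pixel's ray), 0 where there is no reading), "fx", "fy", "cx", "cy" (pixels), "distortion" ([k1, k2, p1, p2, k3] as OpenCV has them; the pictures are not rectified), "R" (3x3) and "t" (3): a world point X has camera coordinates R X + t. Camera axes: x right, y down, z forward; pixel columns grow to the right and rows downward; lengths in m; the calibration is good to about 2 mm. A picture is of the moment at which its call begins.
- finish_job(): hands the job in; it is judged then, once.
Trained networks look in a picture, given as the dict that the camera call returned (one of the last four; its "shot" number tells which), for a name from the list of things; names that differ only in an ending like _2 or _b are one class to them, and where a whole thing is asked for, a point or a joint stands for the part that bears it (a point fixed in the world has none). Each returns a list of dicts, best first, with "p" (0 to 1); they miss things now and then, are a little off and sometimes report something else, mostly with a low value. They report only what shows in the picture. A call takes as long as a camera call.
- search_frame(label, picture): "xy" ([column, row] in pixels, amid what is visible of it).
- masks_of(label, picture): "region" (400x640 bool, what is visible of it) and "xy" ([column, row] in pixels, amid what is visible of it).
The state is a dict: "time_s": time; "joints": joint angles; "joint_velocities": joint speeds; "effort": joint torques, N m; "tcp_pos": TCP position; "ee_rot": TCP orientation; "wrist_force": force on the tool from outside, world axes, zero at the start; "moment": the same for the moment, N m; "gripper_width": opening from 0.0 (shut) to 1.0 (fully open); "gripper_force": force on a finger pad.
Only numpy, scipy, OpenCV 4.12 (cv2) and the standard library are available. Lean on these libraries where they do the work, as an engineer would, in place of code of your own. Each camera call takes 0.05 s, during which the arm holds its last target. There are 200 camera calls.

TASK

The sauce station has been knocked over. Stand every fallen square dispenser upright, cap up, on the wooden serving board with its whole base on the board, and stack all the loose flanged covers face down, one on another, on the centring spigot of the round stand, each fully seated. Leave everything else on the table where it is.

Things in the scene. Friction and masses are not known exactly. Their poses are not given: they have to be found in the camera images.
- dispenser_1_mid (a point): Square steel sauce dispenser with round black cap (up to three alike; None if absent), 125 mm long: body 46 x 46 mm, 92 mm long from the base, then a neck and a 29 mm cap (99 to 125 mm). Point: its middle, 62.5 mm from base and cap end, 23 mm from each side; x runs along it from base to cap (straight up once upright). Starts lying on a flat side. 0.18 to 0.35 kg.
- dispenser_2_mid (a point): Square steel sauce dispenser with round black cap (up to three alike; None if absent), 125 mm long: body 46 x 46 mm, 92 mm long from the base, then a neck and a 29 mm cap (99 to 125 mm). Point: its middle, 62.5 mm from base and cap end, 23 mm from each side; x runs along it from base to cap (straight up once upright). Starts lying on a flat side. 0.18 to 0.35 kg.
- dispenser_3_mid (a point): Square steel sauce dispenser with round black cap (up to three alike; None if absent), 125 mm long: body 46 x 46 mm, 92 mm long from the base, then a neck and a 29 mm cap (99 to 125 mm). Point: its middle, 62.5 mm from base and cap end, 23 mm from each side; x runs along it from base to cap (straight up once upright). Starts lying on a flat side. 0.18 to 0.35 kg.
- cover_1_mid (a point): Aluminium cover (up to three alike; None if absent): flange 76 mm across, 8 mm thick, flat face below; grip 40 mm across up to 34 mm; tapered pin 20 mm across, 12 mm high on top. Socket 23 mm across, 14 mm deep in the flat face takes the pin below; each cover adds 34 mm to a stack. Point: on the axis, 23 mm above the flat face; z up through the pin. Starts face down. 0.12 to 0.2 kg.
- cover_2_mid (a point): Aluminium cover (up to three alike; None if absent): flange 76 mm across, 8 mm thick, flat face below; grip 40 mm across up to 34 mm; tapered pin 20 mm across, 12 mm high on top. Socket 23 mm across, 14 mm deep in the flat face takes the pin below; each cover adds 34 mm to a stack. Point: on the axis, 23 mm above the flat face; z up through the pin. Starts face down. 0.12 to 0.2 kg.
- cover_3_mid (a point): Aluminium cover (up to three alike; None if absent): flange 76 mm across, 8 mm thick, flat face below; grip 40 mm across up to 34 mm; tapered pin 20 mm across, 12 mm high on top. Socket 23 mm across, 14 mm deep in the flat face takes the pin below; each cover adds 34 mm to a stack. Point: on the axis, 23 mm above the flat face; z up through the pin. Starts face down. 0.12 to 0.2 kg.
- board_top (a point): Fixed low wooden serving board, 280 x 100 mm and 8 mm high. This point is the centre of its top face; x along its long side, y along its short side, z up.
- stand_seat (a point): Fixed round dark steel stand, 84 mm across and 10 mm high, with a tapered centring spigot like a cover's pin (20 mm across, 12 mm high) in the middle. This point is the centre of the stand's top face, at the foot of the spigot; z up.
- hex_cup_a: Bystander: small six-sided cup, 42 mm across, 34 mm high. Origin at the centre of its underside, z up.
- hex_cup_b: Bystander: small six-sided cup, 42 mm across, 34 mm high. Origin at the centre of its underside, z up.
- tape: Bystander: roll of red tape lying flat, 80 mm across, 18 mm high. Origin at the centre of its underside, z up.
- timer: Bystander: round kitchen timer, 64 mm across, 38 mm high. Origin at the centre of its underside, z up.
- white_box_a: Fixed white food box with a closed lid, 224 x 214 mm, 69 mm high, an obstacle beside the work. Origin at the centre of its underside, z up.
- white_box_b: Fixed white food box with a closed lid, 224 x 214 mm, 69 mm high, an obstacle beside the work. Origin at the centre of its underside, z up.

How it is judged (in metres and radians):
At the end, for the whole second after the job is handed in: Every dispenser stands cap up (0.08 rad) on the board's top (height within 5 mm), its axis 21 mm or more inside the board's edges; every cover is pin up (0.07 rad), within 8 mm of the stand's axis and fully seated at its level of the stack (height within 4 mm); all at rest (angle between each of dispenser_1_mid, dispenser_2_mid, dispenser_3_mid's own x axis and vertical below 0.08 rad and x of dispenser_1_mid in the frame of board_top between -0.119 and 0.119 m and y of dispenser_1_mid in the frame of board_top between -0.029 and 0.029 m and z of dispenser_1_mid in the frame of board_top between 0.0575 and 0.0675 m and linear speed of each of dispenser_1, dispenser_2, dispenser_3, cover_1, cover_2, cover_3 below 0.03 m/s and x of dispenser_2_mid in the frame of board_top between -0.119 and 0.119 m and y of dispenser_2_mid in the frame of board_top between -0.029 and 0.029 m and z of dispenser_2_mid in the frame of board_top between 0.0575 and 0.0675 m and x of dispenser_3_mid in the frame of board_top between -0.119 and 0.119 m and y of dispenser_3_mid in the frame of board_top between -0.029 and 0.029 m and z of dispenser_3_mid in the frame of board_top between 0.0575 and 0.0675 m and horizontal distance between each of cover_1_mid, cover_2_mid, cover_3_mid and stand_seat below 0.008 m and angle between each of cover_1_mid, cover_2_mid, cover_3_mid's own z axis and vertical below 0.07 rad and (z of cover_1_mid in the frame of stand_seat between 0.019 and 0.027 m or z of cover_1_mid in the frame of stand_seat between 0.053 and 0.061 m or z of cover_1_mid in the frame of stand_seat between 0.087 and 0.095 m) and (z of cover_2_mid in the frame of stand_seat between 0.019 and 0.027 m or z of cover_2_mid in the frame of stand_seat between 0.053 and 0.061 m or z of cover_2_mid in the frame of stand_seat between 0.087 and 0.095 m) and (z of cover_3_mid in the frame of stand_seat between 0.019 and 0.027 m or z of cover_3_mid in the frame of stand_seat between 0.053 and 0.061 m or z of cover_3_mid in the frame of stand_seat between 0.087 and 0.095 m)); the robot touches nothing.
It fails at once if a bystander (cups, tape, timer) is pushed more than 5 cm or tipped over (distance of any of hex_cup_a, hex_cup_b, tape, timer from where it was at the start of the episode above 0.05 m or angle between any of hex_cup_a, hex_cup_b, tape, timer's own z axis and vertical above 0.6 rad).
Of dispenser_1, dispenser_2, dispenser_3 only 2 to 3 are there at a start; the rules pass over those that are not, and their reading is None.
Of cover_1, cover_2, cover_3 only 2 to 3 are there at a start; the rules pass over those that are not, and their reading is None.
At some moment in a run one of cover_1, cover_2, cover_3 may be knocked a few centimetres aside while the robot is not near it.
It also fails if it takes over 210 s, if anything falls off the work surface, if the arm or the gripper's body presses on something with over 40 N, if the wrist force passes 120 N, or if a joint passes its speed limit or range.

## Working session

There is one attempt and no reset: what is moved stays moved. The work goes in short steps, Python scripts to look and compute and a tool call to move; the robot and the scene stay as the last step left them, time stands still between calls to the robot, and variables do not carry over. Pictures are saved under pics/ and viewed, at most 14 in all, crops included, and the job is handed in when it is done.

Besides the shell and the picture viewer there is one more tool, called after "Call:" by a JSON object that holds its "method" and its "body". drive_tool: Moves the arm, as the interface text tells. Its arguments: {"type":"object","properties":{"rows":{"type":"array"}},"required":["rows"]}

```bash
mkdir -p pics; ls
cat > h.py <<'E'
import numpy as np, cv2
from station import *
def world(p,uv):
    """pixels Nx2 + z_map -> world pts"""
    uv=np.atleast_2d(uv).astype(int); z=p["z_map"][uv[:,1],uv[:,0]]
    return world_z(p,uv,z)[z>0]
def world_z(p,uv,z):
    K=np.array([[p["fx"],0,p["cx"]],[0,p["fy"],p["cy"]],[0,0,1.]])
    n=cv2.undistortPoints(np.float64(uv).reshape(-1,1,2),K,np.float64(p["distortion"]))[:,0]
    c=np.c_[n*z[:,None],z]
    return (c-np.array(p["t"]))@np.array(p["R"])
def cloud(p,m): 
    v,u=np.nonzero(m); return world(p,np.c_[u,v])
def save(p,name): cv2.imwrite("pics/"+name,cv2.cvtColor(p["frame"],cv2.COLOR_RGB2BGR))
E
python3 - <<'E'
from h import *
for n in("scene","top"):
    p=capture(n); save(p,n+"0.png")
    print(n,np.round(-np.array(p["R"]).T@np.array(p["t"]),3))
    for l in["dispenser_1_mid","cover_1_mid","board_top","stand_seat","hex_cup_a","tape","timer","white_box_a"]:
        try: r=masks_of(l,p)
        except Exception as e: print(l,e); continue
        for d in r:
            if d["p"]<.2: continue
            w=cloud(p,d["region"])
            print(l,round(d["p"],2),np.round(d["xy"]),d["region"].sum(),np.round(np.median(w,0),3) if len(w) else None, np.round(np.percentile(w,[2,98],axis=0),3).tolist() if len(w) else None)
E
```

```text
pics
scene [-0.147  1.024  1.046]
dispenser_1_mid 0.64 [226. 259.] 684 [0.532 0.435 0.042] [[0.486, 0.387, -0.001], [0.592, 0.473, 0.048]]
dispenser_1_mid 0.5 [203. 300.] 286 [0.503 0.563 0.017] [[0.478, 0.545, -0.001], [0.521, 0.585, 0.035]]
board_top 0.77 [238. 219.] 888 [0.635 0.271 0.006] [[0.576, 0.204, 0.001], [0.697, 0.335, 0.011]]
stand_seat 0.52 [396. 141.] 245 [ 0.406 -0.347  0.009] [[0.37, -0.39, 0.003], [0.442, -0.311, 0.019]]
hex_cup_a 0.81 [222. 305.] 270 [0.459 0.543 0.018] [[0.434, 0.525, -0.002], [0.476, 0.567, 0.035]]
hex_cup_a 0.54 [204. 303.] 277 [0.503 0.562 0.017] [[0.478, 0.544, -0.001], [0.519, 0.585, 0.035]]
timer 0.83 [362. 190.] 297 [ 0.364 -0.024  0.023] [[0.34, -0.076, -0.001], [0.398, -0.005, 0.039]]
top [0.34  0.05  1.486]
dispenser_1_mid 0.89 [210. 181.] 596 [0.547 0.419 0.043] [[0.493, 0.378, -0.001], [0.595, 0.467, 0.052]]
dispenser_1_mid 0.61 [174. 217.] 147 [0.457 0.55  0.009] [[0.439, 0.522, -0.005], [0.475, 0.563, 0.034]]
dispenser_1_mid 0.27 [430. 245.] 434 [ 0.33  -0.291  0.011] [[0.297, -0.329, 0.0], [0.363, -0.259, 0.047]]
cover_1_mid 0.96 [429. 246.] 439 [ 0.33  -0.291  0.011] [[0.295, -0.329, 0.001], [0.363, -0.26, 0.047]]
board_top 0.8 [279. 172.] 2545 [0.587 0.202 0.008] [[0.481, 0.089, -0.0], [0.696, 0.319, 0.014]]
stand_seat 0.65 [447. 220.] 506 [ 0.411 -0.355  0.011] [[0.375, -0.394, 0.005], [0.447, -0.318, 0.021]]
hex_cup_a 0.72 [171. 199.] 138 [0.501 0.568 0.009] [[0.481, 0.541, -0.002], [0.518, 0.582, 0.035]]
hex_cup_a 0.61 [174. 214.] 128 [0.458 0.55  0.007] [[0.443, 0.522, -0.005], [0.475, 0.562, 0.032]]
tape 0.54 [247. 264.] 349 [0.277 0.283 0.018] [[0.241, 0.245, 0.005], [0.312, 0.319, 0.024]]
timer 0.75 [355. 237.] 299 [ 0.373 -0.039  0.028] [[0.347, -0.068, 0.012], [0.402, -0.013, 0.041]]
```

View pics/scene0.png

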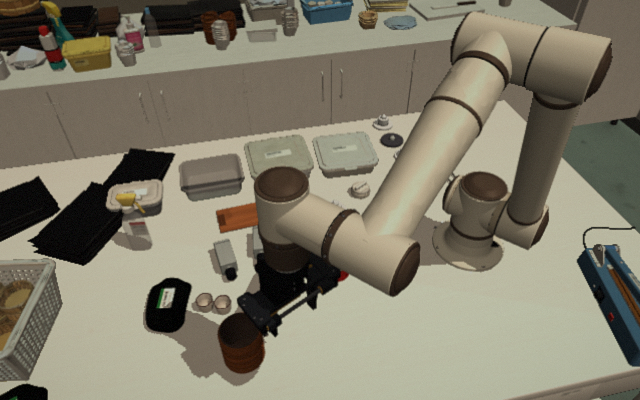

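View pics/top0.png

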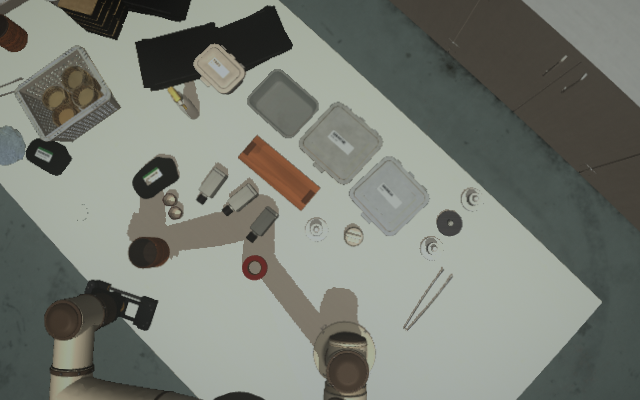

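The top view shows three lying dispensers at about (212,184), (241,197) and (263,222), with their dark caps toward the lower left. The board is at (279,172). There are three covers at (316,228), (431,247) and (471,199), and the stand is at (449,222). The timer is at (353,235), the tape at (255,267), the cups at (172,205) and the white boxes at (340,142) and (389,195). Next I'll measure their poses.

```bash
cat >> h.py <<'E'
from scipy.optimize import least_squares
V,U=np.mgrid[:400,:640]
def near(p,u,v,r): return cloud(p,(np.hypot(U-u,V-v)<r)&(p["z_map"]>0))
def prof(r,kind,z0):
    if kind=="cover": return z0+np.interp(r,[0,.0085,.0101,.0199,.0201,.0379,.0381,1],[.046,.046,.034,.034,.008,.008,0,0])
    return np.interp(r,[0,.0085,.0101,.0419,.0421,1],[.022,.022,.010,.010,0,0])
def fitc(p,u,v,kind="cover",z0=0,r=17):
    w=near(p,u,v,r); c0=world(p,[[u,v]])[0,:2]; best=None
    for dx in np.linspace(-.008,.008,3):
        for dy in np.linspace(-.008,.008,3):
            f=lambda q: prof(np.hypot(*(w[:,:2]-q[:2]).T),kind,z0)+q[2]-w[:,2]
            s=least_squares(f,[*(c0+[dx,dy]),0],loss="soft_l1",f_scale=.003,diff_step=1e-3,x_scale=[.01,.01,.01])
            if best is None or s.cost<best.cost: best=s
    return best.x,best.cost/len(w)
def rect(w,lo,hi):
    a=w[(w[:,2]>lo)&(w[:,2]<hi)][:,:2]
    (c,s,an)=cv2.minAreaRect(np.float32(a*1000)); return np.round(c,1),np.round(s,1),round(an,1),len(a)
E
python3 - <<'E'
from h import *
p=capture("top")
for u,v in [(316,228),(431,247),(471,199)]: print("cover",u,v,*fitc(p,u,v))
print("stand",*fitc(p,449,222,"stand"))
g=cv2.cvtColor(p["frame"],cv2.COLOR_RGB2GRAY)
for u,v,cu,cv_ in [(212,184,201,201),(241,197,226,212),(263,222,251,238)]:
    w=near(p,u,v,26)
    # separate by connected comp in pixels
    z=np.full((400,640),0.); m=(np.hypot(U-u,V-v)<32)&(p["z_map"]>0); z[m]=cloud(p,m)[:,2]
    for lo in(.028,.040):
        n,l=cv2.connectedComponents(np.uint8((z>lo)&(z<.056)),connectivity=4); k=l[v,u]
        a=cloud(p,l==k); print("disp",(u,v),lo,*rect(a,lo,.056),"cap",np.round(world(p,[[cu,cv_]])[0],3))
for d in masks_of("board_top",p)[:1]: print("board",*rect(cloud(p,d["region"]),.004,.012))
for n,(u,v) in dict(boxa=(340,142),boxb=(389,195)).items():
    print(n,*rect(near(p,u,v,50),.055,.085))
for n,(u,v) in dict(timer=(353,235),tape=(255,267),cup1=(171,199),cup2=(176,212)).items():
    w=near(p,u,v,14 if n!="tape" else 18); print(n,*rect(w,.012,.06))
print(sense())
E
```

```text
cover 316 228 [ 3.97427768e-01  8.01582410e-02 -3.40231254e-04] 3.868942286988241e-06
cover 431 247 [ 0.3297823  -0.29528751  0.00058953] 4.4987336658143776e-06
cover 471 199 [ 0.48869484 -0.43609785  0.0008452 ] 8.638821949518483e-06
stand [ 0.41153818 -0.35811295  0.00048649] 4.121013896268587e-06
disp (212, 184) 0.028 [541.4 427. ] [ 49.1 124.9] 54.1 491 cap [0.492 0.455 0.034]
disp (212, 184) 0.04 [554.9 418. ] [47.8 92.1] 53.1 375 cap [0.492 0.455 0.034]
disp (241, 197) 0.028 [493.9 331.9] [ 46.7 125.4] 38.8 493 cap [0.455 0.372 0.033]
disp (241, 197) 0.04 [504.4 318.8] [46.5 91.7] 38.5 382 cap [0.455 0.372 0.033]
disp (263, 222) 0.028 [413.4 259.1] [ 47.8 125.3] 50.3 497 cap [0.37  0.29  0.036]
disp (263, 222) 0.04 [425.9 247.8] [46.6 91.5] 50.8 374 cap [0.37  0.29  0.036]
board [589.  204.6] [279.  100.7] 49.4 1860
boxa [670.3  -1.5] [314.4 224.9] 51.2 4578
boxb [ 518.4 -132. ] [259.7 210.4] 42.6 3953
timer [373.  -40.9] [62.  58.4] 89.2 293
tape [276.1 282.3] [76.7 78.7] 45.8 333
cup1 [502.5 562.9] [91.6 42.3] 21.9 111
cup2 [469.4 547.5] [70.5 44.5] 17.5 93
{'time_s': 1.0, 'joints': array([ 8.64362808e+01,  2.20421031e+01,  4.53603048e-01, -1.52598672e-03,
       -6.84111548e+01, -1.48181940e+01]), 'joint_velocities': array([-0.04491336, -0.11017967, -0.01583465, -0.04257081,  0.00168225,
       -0.01125196]), 'effort': array([-1.80711770e-03, -3.90474665e+01,  1.87626404e+01,  4.22447115e+00,
        1.55380979e-02, -7.37883653e-06]), 'tcp_pos': array([0.19704077, 0.59311027, 0.24154834]), 'ee_rot': array([[ 9.48972516e-01, -3.15358785e-01, -2.43428154e-05],
       [-3.15358785e-01, -9.48972516e-01,  7.55101593e-06],
       [-2.54819420e-05,  5.11014096e-07, -1.00000000e+00]]), 'wrist_force': array([-0.09038483,  0.65353607, -0.09540121]), 'moment': array([ 0.05109197, -0.04335147, -0.04440599]), 'gripper_force': 0.0, 'gripper_width': 0.9983641131016928}
```

Call:
{"method": "drive_tool", "body": {"rows": [[75,33.4,-15.9,-14.2,0,0,-0.105],[75,33.4,-15.9,-14.2,0,0,-0.105],[75,33.4,-15.9,-14.2,0,0,-0.1045],[75,33.4,-15.9,-14.2,0,0,0],[75,33.4,-15.9,-14.2,0,0,0]]}}

```text
time_s: 1.42
tcp_pos: [0.3653, 0.5128, 0.1701]
ee_rot: [[0.805, -0.593, 0.0], [-0.593, -0.805, 0.0], [-0.0, -0.0, -1.0]]
wrist_force: [-0.4, 0.9, 0.1]
gripper_width: 0.771
gripper_force: 0.0
```

Call:
{"method": "drive_tool", "body": {"rows": [[75,33.4,-15.9,-14.2,-0.0725,-0.098,0],[75,33.4,-15.9,-14.2,-0.0725,-0.098,0],[75,33.4,-15.9,-14.2,-0.0725,-0.098,0],[75,33.4,-15.9,-14.2,-0.0725,-0.098,0],[75,33.4,-15.9,-14.2,0,0,0]]}}

```text
time_s: 1.83
tcp_pos: [0.5298, 0.4343, 0.0963]
ee_rot: [[0.715, -0.587, 0.38], [-0.515, -0.809, -0.283], [0.473, 0.007, -0.881]]
wrist_force: [-0.1, -0.4, -0.3]
gripper_width: 0.752
gripper_force: 0.0
```

Call:
{"method": "drive_tool", "body": {"rows": [[75,0,0,0,0,0,0],[75,0,0,0,0,0,0]]}}

```text
time_s: 2.0
tcp_pos: [0.532, 0.432, 0.0978]
ee_rot: [[0.71, -0.596, 0.374], [-0.525, -0.803, -0.282], [0.469, 0.004, -0.883]]
wrist_force: [0.2, 0.7, 0.9]
gripper_width: 0.749
gripper_force: 0.0
```

Call:
{"method": "drive_tool", "body": {"rows": [[75,-0.5,1,-30,0,0,0],[75,0,1,-26,0,0,0],[75,0,0,-16,0,0,0],[75,0,0,0,0,0,0],[40,0,0,0,0,0,0]]}}

```text
time_s: 2.42
tcp_pos: [0.5303, 0.4369, 0.028]
ee_rot: [[0.712, -0.593, 0.377], [-0.523, -0.805, -0.278], [0.469, 0.001, -0.883]]
wrist_force: [-1.0, 0.5, -0.4]
gripper_width: 0.725
gripper_force: 0.0
```

Call:
{"method": "drive_tool", "body": {"rows": [[20,0,0,0,0,0,0],[0,0,0,0,0,0,0],[0,0,0,0,0,0,0],[0,0,0,0,0,0,0]]}}

```text
time_s: 2.75
tcp_pos: [0.531, 0.4377, 0.0295]
ee_rot: [[0.711, -0.593, 0.379], [-0.525, -0.805, -0.275], [0.468, -0.003, -0.884]]
wrist_force: [-1.5, 1.3, 3.9]
gripper_width: 0.525
gripper_force: 30.0
```

Call:
{"method": "drive_tool", "body": {"rows": [[0,0,0,15,0,0,0],[0,0,0,30,0,0,0],[0,0,0,35,0,0,0],[0,0,0,40,0,0,0],[0,0,0,40,0,0,0]]}}

```text
time_s: 3.17
tcp_pos: [0.5297, 0.4353, 0.1881]
ee_rot: [[0.712, -0.594, 0.374], [-0.524, -0.805, -0.28], [0.467, 0.003, -0.884]]
wrist_force: [0.7, -0.0, -1.9]
gripper_width: 0.531
gripper_force: 30.0
```

Call:
{"method": "drive_tool", "body": {"rows": [[0,9.4,-13,4,0.0717,0.0973,0],[0,9.4,-13,4,0.0717,0.0973,0],[0,9.4,-13,4,0.0717,0.0973,0],[0,9.4,-13,4,0.0717,0.0973,0],[0,9.4,-13,4,0.0717,0.0973,0]]}}

```text
time_s: 3.58
tcp_pos: [0.5769, 0.3717, 0.2091]
ee_rot: [[0.801, -0.591, -0.098], [-0.586, -0.807, 0.075], [-0.123, -0.002, -0.992]]
wrist_force: [-0.1, -1.4, -3.3]
gripper_width: 0.524
gripper_force: 30.0
```

Call:
{"method": "drive_tool", "body": {"rows": [[0,9.4,-13,0,0.0717,0.0973,0],[0,9.4,-13,0,0.0717,0.0973,0],[0,9.4,-13,0,0.0717,0.0973,0],[0,9.4,-13,0,0.0717,0.0973,0],[0,9.4,-13,0,0.0717,0.0973,0]]}}

```text
time_s: 4.0
tcp_pos: [0.6252, 0.3052, 0.2085]
ee_rot: [[0.603, -0.593, -0.534], [-0.442, -0.805, 0.395], [-0.664, -0.002, -0.748]]
wrist_force: [0.3, 1.0, -2.3]
gripper_width: 0.527
gripper_force: 30.0
```

Call:
{"method": "drive_tool", "body": {"rows": [[0,9.4,-13,0,0.0717,0.0973,0],[0,9.4,-13,0,0.0717,0.0973,0],[0,9.4,-13,0,0.0717,0.0973,0],[0,0,0,0,0,0,0],[0,0,0,0,0,0,0]]}}

```text
time_s: 4.42
tcp_pos: [0.6539, 0.2643, 0.2023]
ee_rot: [[0.369, -0.597, -0.713], [-0.282, -0.803, 0.526], [-0.886, 0.007, -0.464]]
wrist_force: [0.1, 1.3, -1.6]
gripper_width: 0.523
gripper_force: 30.0
```

Run:
```python
from h import *
p=capture("top"); save(p,"a.png"); print(sense()["joints"])
q=capture("scene"); save(q,"b.png")
cv2.imwrite("pics/ab.png",np.hstack([cv2.imread("pics/a.png")[60:320,120:520],cv2.imread("pics/b.png")[60:320,120:520]]))
```

```text
[  14.01768602   52.88706176   48.15609443  -53.09417068 -121.55809698
   25.50172142]
```

View pics/ab.png

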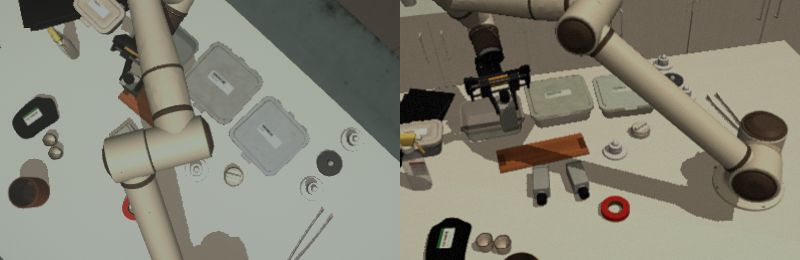

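Run:
```python
from h import *
q=capture("scene")
for l in["dispenser_1_mid"]:
    for d in masks_of(l,q): 
        w=cloud(q,d["region"]); print(round(d["p"],2),d["xy"],np.round(np.percentile(w,[3,50,97],axis=0),3).tolist())
# tray: everything z>.02 in x .6-.9,y .0-.4
m=q["z_map"]>0; w=cloud(q,m)
d=np.array([-.805,.593]);u=-np.array([-.593,-.805]); b=np.array([.589,.2046]); D=np.array([-.759,.651]);Uu=np.array([.651,.759])
s=(w[:,:2]-b)@Uu; t=(w[:,:2]-b)@-D
for s0 in np.arange(-.15,.25,.05):
    print(round(s0,2),[ (lambda z: round(float(np.percentile(z,97)),3) if len(z)>3 else None)(w[(abs(s-s0)<.025)&(abs(t-t0)<.01)&(w[:,2]<.14),2]) for t0 in np.arange(0.04,.24,.02)])
# held dispenser sides: points near tcp
tc=np.array(sense()["tcp_pos"]); k=(np.hypot(*(w[:,:2]-tc[:2]).T)<.06)&(w[:,2]<.27)&(w[:,2]>.1); v=w[k]
for z in np.arange(.1,.27,.01):
    a=v[abs(v[:,2]-z)<.005]
    if len(a): print(round(z,2),len(a),np.round(np.median(a,0)-tc,3))
```

```text
0.65 [227.0, 173.4] [[0.615, 0.259, 0.136], [0.633, 0.282, 0.201], [0.661, 0.301, 0.255]]
-0.15 [0.007, 0.003, 0.065, 0.069, 0.071, 0.07, 0.071, 0.07, 0.07, 0.07]
-0.1 [0.01, 0.003, 0.065, 0.068, 0.071, 0.07, 0.07, 0.071, 0.071, 0.07]
-0.05 [0.01, 0.004, 0.002, 0.067, 0.071, 0.07, 0.07, 0.071, 0.071, 0.069]
0.0 [0.009, 0.004, 0.003, 0.067, 0.07, 0.071, 0.069, 0.07, 0.071, 0.07]
0.05 [0.01, 0.003, 0.003, 0.062, 0.063, 0.063, 0.066, 0.064, 0.062, 0.064]
0.1 [0.009, 0.003, 0.003, 0.061, 0.026, None, None, 0.006, 0.005, 0.005]
0.15 [0.008, 0.003, 0.003, 0.062, 0.032, None, None, 0.005, 0.005, 0.005]
0.2 [0.003, 0.002, 0.002, 0.062, 0.059, 0.062, 0.062, 0.06, 0.062, 0.06]
0.13 14 [-0.022  0.016 -0.076]
0.14 47 [-0.023  0.017 -0.069]
0.15 48 [-0.023  0.018 -0.059]
0.16 49 [-0.023  0.017 -0.049]
0.17 42 [-0.025  0.017 -0.039]
0.18 51 [-0.024  0.018 -0.028]
0.19 51 [-0.025  0.016 -0.02 ]
0.2 61 [-0.021  0.022 -0.009]
0.21 99 [-0.021  0.016  0.001]
0.22 199 [-0.013  0.011  0.011]
0.23 87 [0.003 0.008 0.02 ]
0.24 96 [0.008 0.005 0.031]
0.25 89 [-0.002  0.002  0.042]
0.26 92 [ 0.023 -0.024  0.051]
```

Call:
{"method": "drive_tool", "body": {"rows": [[0,0,0,-30,0,0,0],[0,0,2,-35,0,0,0],[0,0,0,-30,0,0,0],[0,0,0,-15,0,0,0],[0,0,0,0,0,0,0]]}}

```text
time_s: 5.03
tcp_pos: [0.6505, 0.2704, 0.0944]
ee_rot: [[0.372, -0.591, -0.716], [-0.279, -0.807, 0.521], [-0.886, 0.006, -0.464]]
wrist_force: [-1.0, -0.1, -3.7]
gripper_width: 0.525
gripper_force: 30.0
```

Call:
{"method": "drive_tool", "body": {"rows": [[0,0,0,-3,0,0,0],[0,0,0,0,0,0,0],[0,0,0,0,0,0,0]]}}

```text
time_s: 5.28
tcp_pos: [0.6537, 0.2694, 0.0975]
ee_rot: [[0.382, -0.592, -0.71], [-0.277, -0.806, 0.524], [-0.882, -0.004, -0.471]]
wrist_force: [-0.5, -0.1, -2.3]
gripper_width: 0.527
gripper_force: 30.0
```

Call:
{"method": "drive_tool", "body": {"rows": [[0,0,0,-4,0,0,0],[0,0,0,0,0,0,0]]}}

```text
time_s: 5.45
tcp_pos: [0.6531, 0.2691, 0.0916]
ee_rot: [[0.379, -0.593, -0.711], [-0.277, -0.805, 0.524], [-0.883, -0.001, -0.469]]
wrist_force: [-0.9, -0.1, -2.3]
gripper_width: 0.525
gripper_force: 30.0
```

Call:
{"method": "drive_tool", "body": {"rows": [[0,0,0,-2,0,0,0],[0,0,0,0,0,0,0]]}}

```text
time_s: 5.62
tcp_pos: [0.6527, 0.269, 0.0885]
ee_rot: [[0.377, -0.593, -0.712], [-0.278, -0.805, 0.524], [-0.884, 0.001, -0.468]]
wrist_force: [0.1, 0.7, -3.1]
gripper_width: 0.528
gripper_force: 30.0
```

Run:
```python
from h import *
for i in range(3):
    q=capture("scene"); s=sense(); print(np.round(s["tcp_pos"],4),np.round(s["wrist_force"],1))
w=cloud(q,q["z_map"]>0); k=(np.hypot(*(w[:,:2]-[.648,.273]).T)<.06); v=w[k]
for z in np.arange(-.005,.06,.0025):
    a=v[abs(v[:,2]-z)<.00125]
    if len(a): print(round(z,4),len(a),np.round(np.median(a,0),3))
```

```text
[0.6527 0.269  0.0884] [-0.1 -0.1 -2.3]
[0.6527 0.269  0.0885] [ 0.8  0.3 -3.2]
[0.6528 0.2691 0.0885] [ 0.5  0.4 -2.3]
-0.005 12 [ 0.627  0.306 -0.005]
-0.0025 29 [ 0.628  0.313 -0.003]
0.0 33 [0.628 0.312 0.   ]
0.0025 70 [0.62  0.286 0.003]
0.005 195 [0.63  0.288 0.005]
0.0075 163 [0.634 0.286 0.007]
0.01 72 [0.632 0.289 0.01 ]
0.0125 10 [0.623 0.279 0.012]
0.015 6 [0.63  0.29  0.015]
0.0175 10 [0.628 0.287 0.018]
0.02 8 [0.632 0.291 0.02 ]
0.0225 10 [0.629 0.29  0.023]
0.025 11 [0.632 0.287 0.025]
0.0275 12 [0.628 0.286 0.027]
0.03 10 [0.631 0.29  0.03 ]
0.0325 5 [0.629 0.289 0.032]
0.035 19 [0.628 0.284 0.035]
0.0375 6 [0.631 0.288 0.038]
0.04 10 [0.632 0.292 0.039]
0.0425 9 [0.623 0.283 0.042]
0.045 9 [0.635 0.295 0.046]
0.0475 12 [0.628 0.286 0.048]
0.05 7 [0.627 0.284 0.05 ]
0.0525 11 [0.623 0.279 0.052]
0.055 11 [0.628 0.288 0.055]
0.0575 12 [0.629 0.29  0.058]
```

Call:
{"method": "drive_tool", "body": {"rows": [[0,0,0,-2,0,0,0],[0,0,0,0,0,0,0],[0,0,0,0,0,0,0]]}}

```text
time_s: 6.02
tcp_pos: [0.6527, 0.2691, 0.0863]
ee_rot: [[0.376, -0.593, -0.712], [-0.278, -0.806, 0.523], [-0.884, 0.001, -0.468]]
wrist_force: [-0.6, 0.8, -2.5]
gripper_width: 0.526
gripper_force: 30.0
```

Call:
{"method": "drive_tool", "body": {"rows": [[0,0,0,-1,0,0,0],[0,0,0,0,0,0,0],[0,0,0,0,0,0,0]]}}

```text
time_s: 6.27
tcp_pos: [0.6527, 0.2691, 0.0855]
ee_rot: [[0.377, -0.593, -0.712], [-0.278, -0.805, 0.523], [-0.884, 0.001, -0.468]]
wrist_force: [-0.7, 0.2, -2.0]
gripper_width: 0.526
gripper_force: 30.0
```

Call:
{"method": "drive_tool", "body": {"rows": [[0,0,0,-1,0,0,0],[0,0,0,0,0,0,0],[0,0,0,0,0,0,0]]}}

```text
time_s: 6.52
tcp_pos: [0.6527, 0.2691, 0.0845]
ee_rot: [[0.377, -0.593, -0.712], [-0.278, -0.806, 0.523], [-0.884, 0.001, -0.468]]
wrist_force: [-0.3, 0.1, -2.8]
gripper_width: 0.519
gripper_force: 30.0
```

Call:
{"method": "drive_tool", "body": {"rows": [[0,0,0,-1,0,0,0],[0,0,0,0,0,0,0],[0,0,0,0,0,0,0]]}}

```text
time_s: 6.77
tcp_pos: [0.6528, 0.2691, 0.0843]
ee_rot: [[0.377, -0.592, -0.712], [-0.277, -0.806, 0.523], [-0.884, -0.0, -0.468]]
wrist_force: [-0.7, -0.4, 1.1]
gripper_width: 0.529
gripper_force: 29.9
```

Call:
{"method": "drive_tool", "body": {"rows": [[0,0,0,-1,0,0,0],[0,0,0,0,0,0,0],[0,0,0,0,0,0,0]]}}

```text
time_s: 7.02
tcp_pos: [0.6528, 0.2691, 0.0843]
ee_rot: [[0.378, -0.592, -0.712], [-0.276, -0.806, 0.523], [-0.884, -0.001, -0.468]]
wrist_force: [0.1, -0.4, 5.8]
gripper_width: 0.522
gripper_force: 29.9
```

Call:
{"method": "drive_tool", "body": {"rows": [[60,0,0,0,0,0,0],[70,0,0,0,0,0,0],[75,0,0,0,0,0,0],[75,10,-7.3,6.5,0,0,0],[75,18,-13,12,0,0,0]]}}

```text
time_s: 7.43
tcp_pos: [0.6789, 0.2506, 0.0997]
ee_rot: [[0.373, -0.59, -0.716], [-0.277, -0.807, 0.521], [-0.886, 0.004, -0.464]]
wrist_force: [1.5, 1.0, -0.5]
gripper_width: 0.733
gripper_force: 0.0
```

Call:
{"method": "drive_tool", "body": {"rows": [[75,18,-13,12,0,0,0],[75,12,-8,20,0,0,0],[75,0,0,35,0,0,0],[75,0,0,35,0,0,0],[75,0,0,15,0,0,0]]}}

```text
time_s: 7.85
tcp_pos: [0.7119, 0.2271, 0.2226]
ee_rot: [[0.383, -0.593, -0.708], [-0.277, -0.805, 0.524], [-0.881, -0.005, -0.473]]
wrist_force: [0.7, -0.3, 1.9]
gripper_width: 0.748
gripper_force: 0.0
```

Call:
{"method": "drive_tool", "body": {"rows": [[75,-17,8.7,0,-0.0717,-0.0973,0],[75,-17,8.7,0,-0.0717,-0.0973,0],[75,-17,8.7,0,-0.0717,-0.0973,0],[75,-17,8.7,0,-0.0717,-0.0973,0],[75,-17,8.7,0,-0.0717,-0.0973,0]]}}

```text
time_s: 8.27
tcp_pos: [0.6256, 0.2712, 0.2183]
ee_rot: [[0.718, -0.593, -0.366], [-0.527, -0.806, 0.27], [-0.455, -0.001, -0.89]]
wrist_force: [-0.1, 1.6, 0.1]
gripper_width: 0.75
gripper_force: 0.0
```

Call:
{"method": "drive_tool", "body": {"rows": [[75,-17,8.7,0,-0.0717,-0.0973,0],[75,-17,8.7,0,-0.0717,-0.0973,0],[75,-17,8.7,0,-0.0717,-0.0973,0],[75,-17,8.7,0,-0.0717,-0.0973,0],[75,-17,8.7,0,-0.0717,-0.0973,0]]}}

```text
time_s: 8.68
tcp_pos: [0.5401, 0.316, 0.2196]
ee_rot: [[0.799, -0.592, 0.107], [-0.587, -0.806, -0.074], [0.13, -0.004, -0.991]]
wrist_force: [1.4, -0.3, -0.3]
gripper_width: 0.746
gripper_force: 0.0
```

Call:
{"method": "drive_tool", "body": {"rows": [[75,-17,8.7,0,-0.0717,-0.0973,0],[75,-17,8.7,0,-0.0717,-0.0973,0],[75,-17,8.7,0,-0.0717,-0.0973,0],[75,0,0,-30,0,0,-0.12],[75,0,0,-30,0,0,-0.12]]}}

```text
time_s: 9.1
tcp_pos: [0.4873, 0.3419, 0.1584]
ee_rot: [[0.566, -0.767, 0.301], [-0.678, -0.641, -0.359], [0.469, -0.001, -0.883]]
wrist_force: [1.1, -0.4, -0.4]
gripper_width: 0.751
gripper_force: 0.0
```

Call:
{"method": "drive_tool", "body": {"rows": [[75,0,0,-30,0,0,-0.02],[75,0,0,0,0,0,0],[75,0,0,0,0,0,0],[75,0,0,0,0,0,0]]}}

```text
time_s: 9.43
tcp_pos: [0.4904, 0.3414, 0.1294]
ee_rot: [[0.553, -0.78, 0.294], [-0.689, -0.626, -0.365], [0.468, -0.001, -0.884]]
wrist_force: [0.3, 0.6, -0.4]
gripper_width: 0.752
gripper_force: 0.0
```

Call:
{"method": "drive_tool", "body": {"rows": [[75,-5.5,2,-35,0,0,0],[75,0,0,-35,0,0,0],[75,0,0,-25,0,0,0],[75,0,0,-6,0,0,0],[75,0,0,0,0,0,0]]}}

```text
time_s: 9.85
tcp_pos: [0.4846, 0.3425, 0.0275]
ee_rot: [[0.553, -0.781, 0.292], [-0.689, -0.625, -0.367], [0.469, 0.001, -0.883]]
wrist_force: [0.1, 0.5, 0.1]
gripper_width: 0.751
gripper_force: 0.0
```

Call:
{"method": "drive_tool", "body": {"rows": [[50,0,0,0,0,0,0],[25,0,0,0,0,0,0],[0,0,0,0,0,0,0],[0,0,0,0,0,0,0],[0,0,0,0,0,0,0]]}}

```text
time_s: 10.27
tcp_pos: [0.4852, 0.3446, 0.029]
ee_rot: [[0.552, -0.78, 0.295], [-0.69, -0.626, -0.363], [0.468, -0.004, -0.884]]
wrist_force: [0.0, 1.3, 5.5]
gripper_width: 0.527
gripper_force: 29.9
```

Run:
```python
from h import *
q=capture("scene"); s=sense(); print(np.round(s["tcp_pos"],4),np.round(s["wrist_force"],1))
for d in masks_of("dispenser_1_mid",q): 
    w=cloud(q,d["region"]); print(round(d["p"],2),d["xy"],np.round(np.percentile(w,[3,50,97],axis=0),3).tolist())
```

```text
[0.4852 0.3446 0.029 ] [-1.3  2.4  6.3]
0.9 [228.1, 199.2] [[0.625, 0.259, 0.016], [0.637, 0.287, 0.097], [0.669, 0.304, 0.133]]
0.56 [264.9, 255.6] [[0.444, 0.345, 0.006], [0.456, 0.377, 0.027], [0.484, 0.388, 0.037]]
0.3 [398.2, 143.5] [[0.37, -0.384, 0.005], [0.388, -0.351, 0.008], [0.403, -0.32, 0.013]]
```

Call:
{"method": "drive_tool", "body": {"rows": [[0,0,0,20,0,0,0],[0,0,0,40,0,0,0],[0,0,0,40,0,0,0],[0,0,0,40,0,0,0],[0,0,0,40,0,0,0]]}}

```text
time_s: 10.78
tcp_pos: [0.4831, 0.3421, 0.2075]
ee_rot: [[0.554, -0.781, 0.289], [-0.689, -0.625, -0.367], [0.467, 0.004, -0.884]]
wrist_force: [0.6, 1.7, -3.4]
gripper_width: 0.528
gripper_force: 29.9
```

Call:
{"method": "drive_tool", "body": {"rows": [[0,8.3,-11,4,0.0942,0.0755,0],[0,8.3,-11,4,0.0942,0.0755,0],[0,8.3,-11,4,0.0942,0.0755,0],[0,8.3,-11,4,0.0942,0.0755,0],[0,8.3,-11,4,0.0942,0.0755,0]]}}

```text
time_s: 11.2
tcp_pos: [0.5246, 0.288, 0.2273]
ee_rot: [[0.622, -0.779, -0.078], [-0.773, -0.627, 0.096], [-0.123, 0.0, -0.992]]
wrist_force: [1.2, -0.5, -4.1]
gripper_width: 0.525
gripper_force: 29.9
```

Call:
{"method": "drive_tool", "body": {"rows": [[0,8.3,-11,0,0.0942,0.0755,0],[0,8.3,-11,0,0.0942,0.0755,0],[0,8.3,-11,0,0.0942,0.0755,0],[0,8.3,-11,0,0.0942,0.0755,0],[0,8.3,-11,0,0.0942,0.0755,0]]}}

```text
time_s: 11.62
tcp_pos: [0.5676, 0.2322, 0.2272]
ee_rot: [[0.468, -0.78, -0.415], [-0.583, -0.626, 0.518], [-0.664, -0.001, -0.748]]
wrist_force: [-0.1, 1.1, -4.4]
gripper_width: 0.525
gripper_force: 29.9
```

Call:
{"method": "drive_tool", "body": {"rows": [[0,8.3,-11,0,0.0942,0.0755,0],[0,8.3,-11,0,0.0942,0.0755,0],[0,8.3,-11,0,0.0942,0.0755,0],[0,0,0,0,0,0,0.094],[0,0,0,0,0,0,0.093]]}}

```text
time_s: 12.03
tcp_pos: [0.593, 0.1957, 0.2235]
ee_rot: [[0.35, -0.652, -0.672], [-0.308, -0.758, 0.575], [-0.885, 0.006, -0.466]]
wrist_force: [0.1, 1.0, -2.9]
gripper_width: 0.524
gripper_force: 29.9
```

Call:
{"method": "drive_tool", "body": {"rows": [[0,0,0,0,0,0,0],[0,0,0,0,0,0,0],[0,0,0,0,0,0,0]]}}

```text
time_s: 12.28
tcp_pos: [0.5917, 0.2001, 0.2266]
ee_rot: [[0.356, -0.651, -0.671], [-0.306, -0.759, 0.574], [-0.883, 0.001, -0.469]]
wrist_force: [0.6, 0.3, -2.8]
gripper_width: 0.529
gripper_force: 29.9
```

Call:
{"method": "drive_tool", "body": {"rows": [[0,1,0,-35,0,0,0],[0,1,0,-40,0,0,0],[0,0,0,-38,0,0,0],[0,0,0,-20,0,0,0],[0,0,0,-4,0,0,0]]}}

```text
time_s: 12.7
tcp_pos: [0.5918, 0.1997, 0.0859]
ee_rot: [[0.348, -0.651, -0.675], [-0.307, -0.759, 0.574], [-0.885, 0.008, -0.465]]
wrist_force: [-0.2, -0.2, -4.4]
gripper_width: 0.521
gripper_force: 29.9
```

Call:
{"method": "drive_tool", "body": {"rows": [[0,0,0,0,0,0,0],[0,0,0,0,0,0,0],[0,0,0,0,0,0,0],[0,0,0,-1,0,0,0],[0,0,0,0,0,0,0]]}}

```text
time_s: 13.12
tcp_pos: [0.5949, 0.2, 0.091]
ee_rot: [[0.36, -0.65, -0.669], [-0.305, -0.76, 0.574], [-0.882, -0.003, -0.472]]
wrist_force: [0.3, -0.3, -3.8]
gripper_width: 0.527
gripper_force: 29.9
```

Call:
{"method": "drive_tool", "body": {"rows": [[0,0,0,-1,0,0,0],[0,0,0,0,0,0,0],[0,0,0,0,0,0,0]]}}

```text
time_s: 13.37
tcp_pos: [0.5941, 0.1999, 0.0882]
ee_rot: [[0.357, -0.65, -0.671], [-0.305, -0.76, 0.574], [-0.883, 0.0, -0.47]]
wrist_force: [0.1, -0.1, -2.8]
gripper_width: 0.527
gripper_force: 29.9
```

Call:
{"method": "drive_tool", "body": {"rows": [[0,0,0,-1.5,0,0,0],[0,0,0,0,0,0,0],[0,0,0,0,0,0,0]]}}

```text
time_s: 13.62
tcp_pos: [0.5941, 0.1999, 0.0863]
ee_rot: [[0.356, -0.65, -0.671], [-0.306, -0.76, 0.574], [-0.883, 0.001, -0.469]]
wrist_force: [-0.1, -0.1, -3.7]
gripper_width: 0.528
gripper_force: 29.9
```

Call:
{"method": "drive_tool", "body": {"rows": [[0,0,0,-1,0,0,0],[0,0,0,0,0,0,0],[0,0,0,0,0,0,0]]}}

```text
time_s: 13.87
tcp_pos: [0.5941, 0.1999, 0.0854]
ee_rot: [[0.357, -0.65, -0.671], [-0.305, -0.76, 0.574], [-0.883, 0.001, -0.47]]
wrist_force: [-0.9, 0.8, -3.8]
gripper_width: 0.533
gripper_force: 29.9
```

Call:
{"method": "drive_tool", "body": {"rows": [[0,0,0,-1,0,0,0],[0,0,0,0,0,0,0],[0,0,0,0,0,0,0]]}}

```text
time_s: 14.12
tcp_pos: [0.5941, 0.1999, 0.0845]
ee_rot: [[0.357, -0.65, -0.671], [-0.305, -0.76, 0.574], [-0.883, 0.001, -0.47]]
wrist_force: [0.4, 0.0, -2.4]
gripper_width: 0.528
gripper_force: 29.9
```

Call:
{"method": "drive_tool", "body": {"rows": [[0,0,0,-1,0,0,0],[0,0,0,0,0,0,0],[0,0,0,0,0,0,0]]}}

```text
time_s: 14.37
tcp_pos: [0.5942, 0.1999, 0.0838]
ee_rot: [[0.357, -0.65, -0.671], [-0.305, -0.76, 0.574], [-0.883, -0.0, -0.47]]
wrist_force: [0.8, -0.4, -1.6]
gripper_width: 0.527
gripper_force: 29.9
```

Call:
{"method": "drive_tool", "body": {"rows": [[0,0,0,-0.7,0,0,0],[0,0,0,0,0,0,0],[0,0,0,0,0,0,0]]}}

```text
time_s: 14.62
tcp_pos: [0.5943, 0.1999, 0.0838]
ee_rot: [[0.357, -0.649, -0.671], [-0.305, -0.76, 0.574], [-0.883, -0.0, -0.47]]
wrist_force: [0.7, 0.3, 2.5]
gripper_width: 0.525
gripper_force: 29.9
```

Call:
{"method": "drive_tool", "body": {"rows": [[60,0,0,0,0,0,0],[70,0,0,0,0,0,0],[75,0,0,0,0,0,0],[75,10,-8.5,6.5,0,0,0],[75,18,-15.4,12,0,0,0]]}}

```text
time_s: 15.03
tcp_pos: [0.6202, 0.1776, 0.1004]
ee_rot: [[0.353, -0.648, -0.675], [-0.304, -0.762, 0.572], [-0.885, 0.004, -0.466]]
wrist_force: [1.3, -0.1, -0.9]
gripper_width: 0.731
gripper_force: 0.0
```

Call:
{"method": "drive_tool", "body": {"rows": [[75,18,-15.4,12,0,0,0],[75,12,-9,20,0,0,0],[75,0,0,35,0,0,0],[75,0,0,35,0,0,0],[75,0,0,15,0,0,0]]}}

```text
time_s: 15.45
tcp_pos: [0.6533, 0.1509, 0.2229]
ee_rot: [[0.363, -0.65, -0.668], [-0.305, -0.76, 0.574], [-0.88, -0.005, -0.475]]
wrist_force: [0.9, 0.2, 2.1]
gripper_width: 0.746
gripper_force: 0.0
```

Call:
{"method": "drive_tool", "body": {"rows": [[75,-19.2,9,0,-0.0786,-0.0917,0],[75,-19.2,9,0,-0.0786,-0.0917,0],[75,-19.2,9,0,-0.0786,-0.0917,0],[75,-19.2,9,0,-0.0786,-0.0917,0],[75,-19.2,9,0,-0.0786,-0.0917,0]]}}

```text
time_s: 15.87
tcp_pos: [0.5557, 0.1966, 0.2186]
ee_rot: [[0.677, -0.65, -0.345], [-0.579, -0.76, 0.296], [-0.454, -0.001, -0.891]]
wrist_force: [0.2, 0.9, 1.1]
gripper_width: 0.749
gripper_force: 0.0
```

Call:
{"method": "drive_tool", "body": {"rows": [[75,-19.2,9,0,-0.0786,-0.0917,0],[75,-19.2,9,0,-0.0786,-0.0917,0],[75,-19.2,9,0,-0.0786,-0.0917,0],[75,-19.2,9,0,-0.0786,-0.0917,0],[75,-19.2,9,0,-0.0786,-0.0917,0]]}}

```text
time_s: 16.28
tcp_pos: [0.4595, 0.2425, 0.2197]
ee_rot: [[0.754, -0.65, 0.1], [-0.644, -0.76, -0.082], [0.129, -0.003, -0.992]]
wrist_force: [0.7, -0.9, 0.2]
gripper_width: 0.748
gripper_force: 0.0
```

Call:
{"method": "drive_tool", "body": {"rows": [[75,-19.2,9,0,-0.0786,-0.0917,0],[75,-19.2,9,0,-0.0786,-0.0917,0],[75,-19.2,9,0,-0.0786,-0.0917,0],[75,0,0,-30,0,0,0.019],[75,0,0,-30,0,0,0]]}}

```text
time_s: 16.7
tcp_pos: [0.4041, 0.2688, 0.1583]
ee_rot: [[0.693, -0.632, 0.347], [-0.565, -0.775, -0.284], [0.448, 0.001, -0.894]]
wrist_force: [-0.0, -0.4, -1.0]
gripper_width: 0.749
gripper_force: 0.0
```

Call:
{"method": "drive_tool", "body": {"rows": [[75,0,0,-30,0,0,0],[75,0,0,0,0,0,0],[75,0,0,0,0,0,0],[75,0,0,0,0,0,0],[75,0,0,0,0,0,0]]}}

```text
time_s: 17.12
tcp_pos: [0.4071, 0.2675, 0.13]
ee_rot: [[0.688, -0.638, 0.345], [-0.571, -0.77, -0.286], [0.448, 0.0, -0.894]]
wrist_force: [0.2, 0.4, 0.3]
gripper_width: 0.751
gripper_force: 0.0
```

Run:
```python
from h import *
q=capture("scene"); s=sense(); print(np.round(s["tcp_pos"],4),np.round(s["wrist_force"],1))
for d in masks_of("dispenser_1_mid",q): 
    w=cloud(q,d["region"]); print(round(d["p"],2),d["xy"],np.round(np.percentile(w,[3,50,97],axis=0),3).tolist())
```

```text
[0.407  0.2674 0.1299] [0.4 0.9 0.2]
0.6 [232.7, 205.0] [[0.615, 0.261, 0.013], [0.633, 0.284, 0.08], [0.666, 0.302, 0.131]]
```

Call:
{"method": "drive_tool", "body": {"rows": [[75,-5,1,-35,0,0,0],[75,0,0,-35,0,0,0],[75,0,0,-25,0,0,0],[75,0,0,-6,0,0,0],[75,0,0,0,0,0,0]]}}

```text
time_s: 17.63
tcp_pos: [0.4014, 0.2661, 0.0262]
ee_rot: [[0.689, -0.639, 0.342], [-0.568, -0.769, -0.292], [0.45, 0.007, -0.893]]
wrist_force: [0.4, 0.4, -0.2]
gripper_width: 0.749
gripper_force: 0.0
```

Call:
{"method": "drive_tool", "body": {"rows": [[50,0,0,0,0,0,0],[25,0,0,0,0,0,0],[0,0,0,0,0,0,0],[0,0,0,0,0,0,0],[0,0,0,0,0,0,0]]}}

```text
time_s: 18.05
tcp_pos: [0.4018, 0.2692, 0.0285]
ee_rot: [[0.689, -0.637, 0.346], [-0.569, -0.771, -0.286], [0.448, 0.0, -0.894]]
wrist_force: [-1.2, 1.1, 3.7]
gripper_width: 0.529
gripper_force: 29.8
```

Call:
{"method": "drive_tool", "body": {"rows": [[0,0,0,20,0,0,0],[0,0,0,40,0,0,0],[0,0,0,40,0,0,0],[0,0,0,40,0,0,0],[0,0,0,40,0,0,0]]}}

```text
time_s: 18.47
tcp_pos: [0.3997, 0.2669, 0.2081]
ee_rot: [[0.691, -0.638, 0.341], [-0.569, -0.77, -0.289], [0.447, 0.006, -0.895]]
wrist_force: [2.0, 0.8, -3.1]
gripper_width: 0.527
gripper_force: 29.8
```

Run:
```python
from h import *
q=capture("scene"); save(q,"c.png"); s=sense(); print(np.round(s["tcp_pos"],4),np.round(s["wrist_force"],1))
w=cloud(q,q["z_map"]>0)
for c in([.648,.269],[.590,.204]):
    v=w[(np.hypot(*(w[:,:2]-c).T)<.06)&(w[:,2]<.16)]
    for z in (.02,.05,.08,.115,.13): 
        a=v[abs(v[:,2]-z)<.006]; print(c,z,len(a),np.round(np.median(a,0),4) if len(a) else 0)
i=cv2.imread("pics/c.png")[120:320,160:460]; cv2.imwrite("pics/c2.png",cv2.resize(i,None,fx=2,fy=2))
```

```text
[0.4023 0.2709 0.2163] [1.6 2.5 3.4]
[0.648, 0.269] 0.02 47 [0.6298 0.2841 0.019 ]
[0.648, 0.269] 0.05 50 [0.6286 0.285  0.0495]
[0.648, 0.269] 0.08 49 [0.6277 0.2871 0.0792]
[0.648, 0.269] 0.115 28 [0.6346 0.2835 0.1153]
[0.648, 0.269] 0.13 65 [0.6425 0.2753 0.13  ]
[0.59, 0.204] 0.02 46 [0.5708 0.2188 0.02  ]
[0.59, 0.204] 0.05 46 [0.5746 0.2216 0.051 ]
[0.59, 0.204] 0.08 36 [0.577  0.2218 0.0793]
[0.59, 0.204] 0.115 28 [0.5797 0.2145 0.1154]
[0.59, 0.204] 0.13 52 [0.587  0.2093 0.1307]
```

View pics/c2.png

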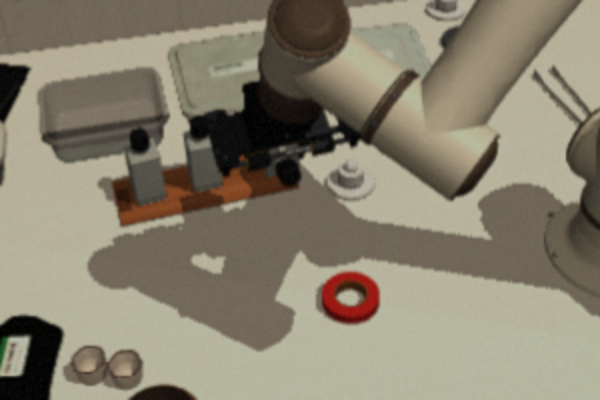

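Call:
{"method": "drive_tool", "body": {"rows": [[0,10.3,-10.3,4,0.077,0.0931,0],[0,10.3,-10.3,4,0.077,0.0931,0],[0,10.3,-10.3,4,0.077,0.0931,0],[0,10.3,-10.3,4,0.077,0.0931,0],[0,10.3,-10.3,4,0.077,0.0931,0]]}}

```text
time_s: 18.93
tcp_pos: [0.4507, 0.2171, 0.2271]
ee_rot: [[0.766, -0.635, -0.104], [-0.629, -0.773, 0.081], [-0.132, 0.003, -0.991]]
wrist_force: [0.3, -0.7, -3.7]
gripper_width: 0.527
gripper_force: 29.9
```

Call:
{"method": "drive_tool", "body": {"rows": [[0,10.3,-10.3,0,0.077,0.0931,0],[0,10.3,-10.3,0,0.077,0.0931,0],[0,10.3,-10.3,0,0.077,0.0931,0],[0,10.3,-10.3,0,0.077,0.0931,0],[0,10.3,-10.3,0,0.077,0.0931,0]]}}

```text
time_s: 19.35
tcp_pos: [0.5038, 0.1644, 0.2265]
ee_rot: [[0.572, -0.635, -0.519], [-0.472, -0.773, 0.424], [-0.671, 0.003, -0.742]]
wrist_force: [-0.1, 2.0, -4.3]
gripper_width: 0.529
gripper_force: 29.9
```

Call:
{"method": "drive_tool", "body": {"rows": [[0,10.3,-10.3,0,0.077,0.0931,0],[0,10.3,-10.3,0,0.077,0.0931,0],[0,10.3,-10.3,0,0.077,0.0931,0],[0,0,0,0,0,0,0],[0,0,0,0,0,0,0]]}}

```text
time_s: 19.77
tcp_pos: [0.5346, 0.133, 0.2219]
ee_rot: [[0.347, -0.637, -0.689], [-0.297, -0.771, 0.563], [-0.89, 0.009, -0.457]]
wrist_force: [-0.9, 0.3, -2.4]
gripper_width: 0.525
gripper_force: 29.8
```

Call:
{"method": "drive_tool", "body": {"rows": [[0,0,0,0,0,0,0],[0,0,0,0,0,0,0],[0,0,0,0,0,0,0]]}}

```text
time_s: 20.02
tcp_pos: [0.5335, 0.1353, 0.2285]
ee_rot: [[0.359, -0.632, -0.687], [-0.293, -0.775, 0.56], [-0.886, 0.0, -0.464]]
wrist_force: [0.1, -0.1, -2.9]
gripper_width: 0.527
gripper_force: 29.8
```

Call:
{"method": "drive_tool", "body": {"rows": [[0,1.5,0,-35,0,0,0],[0,1.5,0,-40,0,0,0],[0,0,0,-38,0,0,0],[0,0,0,-20,0,0,0],[0,0,0,-4,0,0,0]]}}

```text
time_s: 20.43
tcp_pos: [0.5348, 0.1354, 0.0868]
ee_rot: [[0.35, -0.633, -0.691], [-0.294, -0.774, 0.56], [-0.889, 0.007, -0.457]]
wrist_force: [-0.8, 0.9, -4.3]
gripper_width: 0.527
gripper_force: 29.8
```

Call:
{"method": "drive_tool", "body": {"rows": [[0,0,0,0,0,0,0],[0,0,0,0,0,0,0],[0,0,0,-1,0,0,0],[0,0,0,-1,0,0,0],[0,0,0,0,0,0,0]]}}

```text
time_s: 20.85
tcp_pos: [0.5376, 0.1344, 0.0891]
ee_rot: [[0.358, -0.633, -0.686], [-0.293, -0.774, 0.561], [-0.886, -0.0, -0.463]]
wrist_force: [0.1, 0.1, -2.3]
gripper_width: 0.525
gripper_force: 29.8
```

Call:
{"method": "drive_tool", "body": {"rows": [[0,0,0,-1,0,0,0],[0,0,0,0,0,0,0],[0,0,0,0,0,0,0]]}}

```text
time_s: 21.1
tcp_pos: [0.5371, 0.1342, 0.0868]
ee_rot: [[0.356, -0.633, -0.687], [-0.294, -0.774, 0.561], [-0.887, 0.002, -0.461]]
wrist_force: [-0.4, 0.7, -2.6]
gripper_width: 0.526
gripper_force: 29.8
```

Call:
{"method": "drive_tool", "body": {"rows": [[0,0,0,-1,0,0,0],[0,0,0,0,0,0,0],[0,0,0,0,0,0,0]]}}

```text
time_s: 21.35
tcp_pos: [0.537, 0.1343, 0.0855]
ee_rot: [[0.355, -0.633, -0.688], [-0.294, -0.774, 0.561], [-0.888, 0.003, -0.461]]
wrist_force: [0.1, -0.9, -2.9]
gripper_width: 0.532
gripper_force: 29.8
```

Call:
{"method": "drive_tool", "body": {"rows": [[0,0,0,-1,0,0,0],[0,0,0,0,0,0,0],[0,0,0,0,0,0,0]]}}

```text
time_s: 21.6
tcp_pos: [0.5371, 0.1343, 0.0847]
ee_rot: [[0.355, -0.633, -0.687], [-0.293, -0.774, 0.561], [-0.887, 0.002, -0.461]]
wrist_force: [0.7, -0.7, -2.5]
gripper_width: 0.53
gripper_force: 29.8
```

Call:
{"method": "drive_tool", "body": {"rows": [[0,0,0,-0.7,0,0,0],[0,0,0,0,0,0,0],[0,0,0,0,0,0,0]]}}

```text
time_s: 21.85
tcp_pos: [0.5371, 0.1343, 0.0846]
ee_rot: [[0.356, -0.633, -0.688], [-0.293, -0.774, 0.561], [-0.888, 0.002, -0.461]]
wrist_force: [0.3, 0.2, 1.4]
gripper_width: 0.528
gripper_force: 29.8
```

Call:
{"method": "drive_tool", "body": {"rows": [[0,0,0,-0.7,0,0,0],[0,0,0,0,0,0,0],[0,0,0,0,0,0,0]]}}

```text
time_s: 22.1
tcp_pos: [0.5372, 0.1342, 0.0845]
ee_rot: [[0.356, -0.633, -0.688], [-0.292, -0.775, 0.561], [-0.888, 0.001, -0.461]]
wrist_force: [0.3, -0.3, 4.9]
gripper_width: 0.527
gripper_force: 29.8
```

Call:
{"method": "drive_tool", "body": {"rows": [[60,0,0,0,0,0,0],[70,0,0,0,0,0,0],[75,0,0,0,0,0,0],[75,10,-8.2,6.5,0,0,0],[75,18,-14.7,12,0,0,0]]}}

```text
time_s: 22.52
tcp_pos: [0.5631, 0.1126, 0.1008]
ee_rot: [[0.351, -0.632, -0.691], [-0.293, -0.775, 0.56], [-0.89, 0.006, -0.457]]
wrist_force: [-0.2, 0.1, -0.2]
gripper_width: 0.733
gripper_force: 0.0
```

Call:
{"method": "drive_tool", "body": {"rows": [[75,18,-14.7,12,0,0,0],[75,12,-9,20,0,0,0],[75,0,0,35,0,0,0],[75,0,0,35,0,0,0],[75,0,0,15,0,0,0]]}}

```text
time_s: 22.93
tcp_pos: [0.5961, 0.087, 0.2227]
ee_rot: [[0.361, -0.633, -0.685], [-0.294, -0.774, 0.561], [-0.885, -0.002, -0.466]]
wrist_force: [0.2, -0.2, 1.2]
gripper_width: 0.748
gripper_force: 0.0
```

Call:
{"method": "drive_tool", "body": {"rows": [[75,-22,0.2,0,-0.0768,-0.094,0],[75,-22,0.2,0,-0.0768,-0.094,0],[75,-22,0.2,0,-0.0768,-0.094,0],[75,-22,0.2,0,-0.0768,-0.094,0],[75,-22,0.2,0,-0.0768,-0.094,0]]}}

```text
time_s: 23.35
tcp_pos: [0.4844, 0.0882, 0.2185]
ee_rot: [[0.686, -0.634, -0.357], [-0.563, -0.773, 0.292], [-0.461, 0.001, -0.888]]
wrist_force: [-0.5, 1.4, 1.4]
gripper_width: 0.753
gripper_force: 0.0
```

Call:
{"method": "drive_tool", "body": {"rows": [[75,-22,0.2,-5,-0.0768,-0.094,0],[75,-22,0.2,-10,-0.0768,-0.094,0],[75,-22,0.2,-10,-0.0768,-0.094,0],[75,-22,0.2,-10,-0.0768,-0.094,0],[75,0,0,0,0,0,0]]}}

```text
time_s: 23.77
tcp_pos: [0.3804, 0.0834, 0.1755]
ee_rot: [[0.778, -0.628, -0.019], [-0.629, -0.778, -0.016], [-0.005, 0.024, -1.0]]
wrist_force: [-3.9, -2.3, -2.6]
gripper_width: 0.752
gripper_force: 0.0
```

Call:
{"method": "drive_tool", "body": {"rows": [[75,0,0,0,0,0,0],[75,0,0,0,0,0,0],[75,0,0,0,0,0,0]]}}

```text
time_s: 24.02
tcp_pos: [0.399, 0.0905, 0.1849]
ee_rot: [[0.773, -0.635, 0.003], [-0.635, -0.773, 0.001], [0.002, -0.003, -1.0]]
wrist_force: [1.1, 0.1, 0.4]
gripper_width: 0.749
gripper_force: 0.0
```

Run:
```python
from h import *
q=capture("scene"); p=capture("top"); save(q,"d.png"); save(p,"e.png"); s=sense(); print(np.round(s["tcp_pos"],4)); print(np.round(s["ee_rot"],3),s["joints"].round(1))
for n,x in(("scene",q),("top",p)):
    for d in masks_of("cover_1_mid",x): 
        print(n,round(d["p"],2),d["xy"],np.round(np.percentile(cloud(x,d["region"]),[3,50,97],axis=0),3).tolist())
    K=np.array([[x["fx"],0,x["cx"]],[0,x["fy"],x["cy"]],[0,0,1.]])
    for c in([.3974,.0802],[.3298,-.2953],[.4887,-.4361],[.4115,-.3581]):
        px=cv2.projectPoints(np.array([[*c,.03]]),cv2.Rodrigues(np.array(x["R"]))[0],np.array(x["t"]),K,np.float64(x["distortion"]))[0].ravel()
        k="stand" if c[0]==.4115 else "cover"; u,v=px.round().astype(int); print(n,k,(u,v),end=" ")
        try: print(*fitc(x,u,v,k,r=18 if n=="top" else 20))
        except Exception as e: print(e)
cv2.imwrite("pics/de.png",np.hstack([cv2.imread("pics/d.png")[90:320,180:440],cv2.imread("pics/e.png")[90:320,220:500]]))
```

```text
[0.3991 0.09   0.1846]
[[ 0.771 -0.636  0.002]
 [-0.636 -0.771  0.001]
 [ 0.001 -0.002 -1.   ]] [ 35.7   3.8 -32.9   0.  -53.1  14.7]
scene 0.84 [402.4, 156.4] [[0.293, -0.311, 0.002], [0.321, -0.279, 0.01], [0.357, -0.258, 0.042]]
scene cover (np.int64(335), np.int64(204)) [ 0.39037966  0.05699923 -0.00077814] 9.8349566610096e-06
scene cover (np.int64(405), np.int64(149)) [ 0.3281086  -0.29646811  0.00043797] 7.6186451099274226e-06
scene cover (np.int64(383), np.int64(118)) [ 0.48581898 -0.43248623 -0.00186359] 0.000554557482600736
scene stand (np.int64(392), np.int64(134)) [ 0.41700276 -0.37238316  0.00145127] 1.6725687601572502e-05
top 0.56 [431.2, 246.0] [[0.295, -0.326, 0.001], [0.33, -0.29, 0.01], [0.366, -0.26, 0.045]]
top cover (np.int64(316), np.int64(229)) [0.02726458 0.18466603 0.52566309] 0.0002641585388631961
top cover (np.int64(433), np.int64(248)) [ 0.32931803 -0.29504506  0.00045633] 4.548981993742413e-06
top cover (np.int64(474), np.int64(198)) [ 0.48862397 -0.43646446  0.00057553] 0.00014933247175752984
top stand (np.int64(452), np.int64(222)) [ 0.41095706 -0.35672815  0.00073397] 3.8797703703612074e-06
```

View pics/de.png

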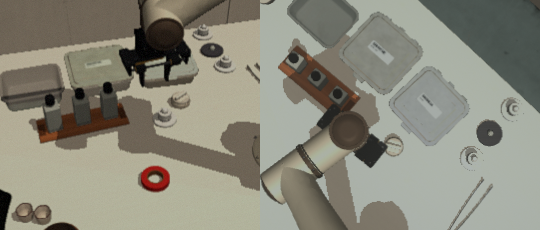

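Run:
```python
from h import *
q=capture("scene")
for u,v in((345,206),(344,202)): print(fitc(q,u,v,r=22))
print(fitc(q,392,138,"stand",r=15))
m=q["z_map"]>0; w=cloud(q,m&(np.hypot(U-345,V-206)<22)); k=(w[:,2]>.037)&(w[:,2]<.06); print(np.median(w[k],0),k.sum())
```

```text
(array([ 0.37627168,  0.05924488, -0.00090044]), np.float64(8.239856556345685e-06))
(array([ 0.37433988,  0.05842883, -0.0009038 ]), np.float64(9.998172628968298e-06))
(array([ 4.09873871e-01, -3.55025759e-01, -3.36032306e-04]), np.float64(6.456887298127613e-06))
[0.37345314 0.06182445 0.04098395] 33
```

Call:
{"method": "drive_tool", "body": {"rows": [[75,0,-38.5,0,0,0,0],[75,0,-38.5,0,0,0,0],[75,0,-38.5,0,0,0,0],[75,0,-38.5,0,0,0,0],[75,0,-38.5,0,0,0,0]]}}

```text
time_s: 24.68
tcp_pos: [0.3973, -0.1051, 0.184]
ee_rot: [[0.772, -0.635, 0.001], [-0.635, -0.772, -0.001], [0.001, -0.0, -1.0]]
wrist_force: [1.2, 0.6, -0.2]
gripper_width: 0.75
gripper_force: 0.0
```

Call:
{"method": "drive_tool", "body": {"rows": [[75,-14,-38.5,-10,0,0,0],[75,-14,-38.5,-10,0,0,0],[75,-14,-38.5,-20,0,0,0],[75,-14,-38.5,-20,0,0,0],[75,-13.5,-38.5,-20,0,0,0]]}}

```text
time_s: 25.1
tcp_pos: [0.3309, -0.2873, 0.1086]
ee_rot: [[0.772, -0.636, 0.002], [-0.636, -0.772, -0.001], [0.002, -0.0, -1.0]]
wrist_force: [1.1, -0.5, -0.3]
gripper_width: 0.749
gripper_force: 0.0
```

Call:
{"method": "drive_tool", "body": {"rows": [[75,0,0,0,0,0,0],[75,0,0,0,0,0,0],[75,0,0,0,0,0,0],[75,0,0,0,0,0,0]]}}

```text
time_s: 25.43
tcp_pos: [0.3323, -0.2847, 0.1096]
ee_rot: [[0.773, -0.634, 0.002], [-0.634, -0.773, -0.001], [0.002, -0.0, -1.0]]
wrist_force: [0.5, 0.7, -0.4]
gripper_width: 0.751
gripper_force: 0.0
```

Run:
```python
from h import *
p=capture("top");q=capture("scene");s=sense(); print(np.round(s["tcp_pos"],4)); print(np.round(s["ee_rot"],3))
for d in masks_of("cover_1_mid",p): 
    u,v=np.round(d["xy"]).astype(int); print(round(d["p"],2),(u,v),np.round(np.median(cloud(p,d["region"]),0),3),*fitc(p,u,v))
for d in masks_of("cover_1_mid",q): 
    u,v=np.round(d["xy"]).astype(int); print(round(d["p"],2),(u,v),np.round(np.median(cloud(q,d["region"]),0),3),*fitc(q,u,v,r=20))
for u,v in((323,236),(320,232)): print(fitc(p,u,v))
```

```text
[ 0.3325 -0.2842  0.1098]
[[ 0.774 -0.633  0.002]
 [-0.633 -0.774 -0.001]
 [ 0.002 -0.    -1.   ]]
0.59 (np.int64(427), np.int64(253)) [ 0.305 -0.282  0.008] [ 0.41444208 -0.39402081  0.41805042] 0.000533941852056321
0.19 (np.int64(278), np.int64(171)) [0.583 0.195 0.099] [0.58391203 0.19849866 0.00843566] 6.60474773670186e-05
0.58 (np.int64(406), np.int64(154)) [ 0.321 -0.28   0.009] [ 0.3283955  -0.29381936 -0.00047405] 9.750544529578962e-06
(array([3.78112295e-01, 5.49932154e-02, 1.08489336e-04]), np.float64(3.546589667121924e-06))
(array([ 3.79251256e-01,  5.66105333e-02, -2.38240214e-05]), np.float64(5.049267624332344e-06))
```

Call:
{"method": "drive_tool", "body": {"rows": [[75,-3,-11,-15,0,0,0],[75,0,0,-30,0,0,0],[75,0,0,-25,0,0,0],[75,0,0,-6,0,0,0],[75,0,0,0,0,0,0]]}}

```text
time_s: 26.05
tcp_pos: [0.3277, -0.2949, 0.032]
ee_rot: [[0.774, -0.634, -0.003], [-0.634, -0.774, 0.001], [-0.003, 0.002, -1.0]]
wrist_force: [0.6, -0.7, 0.4]
gripper_width: 0.752
gripper_force: 0.0
```

Call:
{"method": "drive_tool", "body": {"rows": [[75,0,0,-1.5,0,0,0],[75,0,0,0,0,0,0],[75,0,0,0,0,0,0]]}}

```text
time_s: 26.3
tcp_pos: [0.3295, -0.2961, 0.0328]
ee_rot: [[0.773, -0.634, 0.003], [-0.634, -0.773, -0.002], [0.004, -0.0, -1.0]]
wrist_force: [-0.2, -0.4, 0.2]
gripper_width: 0.75
gripper_force: 0.0
```

Call:
{"method": "drive_tool", "body": {"rows": [[50,0,0,-1,0,0,0],[30,0,0,0,0,0,0],[0,0,0,0,0,0,0],[0,0,0,0,0,0,0],[0,0,0,0,0,0,0]]}}

```text
time_s: 26.72
tcp_pos: [0.3288, -0.2959, 0.0308]
ee_rot: [[0.773, -0.635, 0.001], [-0.635, -0.773, -0.001], [0.002, 0.0, -1.0]]
wrist_force: [1.0, 1.0, 0.8]
gripper_width: 0.454
gripper_force: 3.5
```

Call:
{"method": "drive_tool", "body": {"rows": [[0,0,0,5,0,0,0],[0,0,0,20,0,0,0],[0,10,-8,20,0,0,0],[0,24,-18,5,0,0,0],[0,24,-18,0,0,0,0]]}}

```text
time_s: 27.13
tcp_pos: [0.3873, -0.3404, 0.0829]
ee_rot: [[0.773, -0.634, 0.003], [-0.634, -0.773, -0.002], [0.004, -0.0, -1.0]]
wrist_force: [1.1, 0.0, -1.7]
gripper_width: 0.453
gripper_force: 30.0
```

Call:
{"method": "drive_tool", "body": {"rows": [[0,23.7,-17.5,0,0,0,0],[0,0,0,0,0,0,0],[0,0,0,0,0,0,0],[0,0,0,0,0,0,0],[0,0,0,0,0,0,0]]}}

```text
time_s: 27.55
tcp_pos: [0.4087, -0.3565, 0.0801]
ee_rot: [[0.773, -0.635, -0.002], [-0.635, -0.773, 0.0], [-0.002, 0.001, -1.0]]
wrist_force: [0.5, -0.0, -1.3]
gripper_width: 0.451
gripper_force: 30.0
```

Run:
```python
from h import *
p=capture("top");q=capture("scene");s=sense(); print(np.round(s["tcp_pos"],4),s["joints"].round(1))
save(p,"f.png");save(q,"g.png")
cv2.imwrite("pics/fg.png",cv2.resize(np.hstack([cv2.imread("pics/f.png")[150:290,380:520],cv2.imread("pics/g.png")[70:210,320:460]]),None,fx=2.5,fy=2.5))
```

```text
[ 0.4091 -0.3567  0.0805] [-23.9  24.1 -22.8   0.  -43.1  74.5]
```

View pics/fg.png

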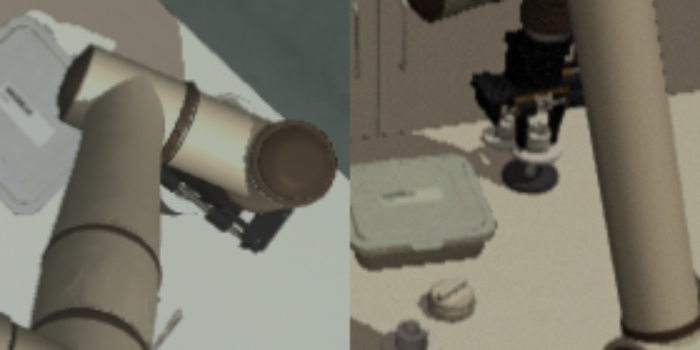

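Call:
{"method": "drive_tool", "body": {"rows": [[0,1.7,-1.2,-14,0,0,0],[0,0,0,-5,0,0,0],[0,0,0,0,0,0,0],[0,0,0,0,0,0,0],[0,0,0,0,0,0,0]]}}

```text
time_s: 28.07
tcp_pos: [0.4119, -0.3585, 0.062]
ee_rot: [[0.773, -0.634, 0.001], [-0.634, -0.773, -0.001], [0.001, 0.0, -1.0]]
wrist_force: [-0.6, 0.2, -1.4]
gripper_width: 0.452
gripper_force: 30.0
```

Call:
{"method": "drive_tool", "body": {"rows": [[0,0,0,-4,0,0,0],[0,0,0,-2,0,0,0],[0,0,0,0,0,0,0],[0,0,0,0,0,0,0],[0,0,0,0,0,0,0]]}}

```text
time_s: 28.48
tcp_pos: [0.4119, -0.3585, 0.0556]
ee_rot: [[0.773, -0.635, 0.0], [-0.635, -0.773, -0.001], [0.001, 0.0, -1.0]]
wrist_force: [-0.6, 0.6, -1.8]
gripper_width: 0.447
gripper_force: 30.0
```

Call:
{"method": "drive_tool", "body": {"rows": [[0,0,0,-2,0,0,0],[0,0,0,-2,0,0,0],[0,0,0,0,0,0,0]]}}

```text
time_s: 28.73
tcp_pos: [0.4115, -0.3583, 0.0511]
ee_rot: [[0.773, -0.635, -0.0], [-0.635, -0.773, -0.0], [-0.0, 0.001, -1.0]]
wrist_force: [0.3, -0.4, -1.3]
gripper_width: 0.452
gripper_force: 30.0
```

Call:
{"method": "drive_tool", "body": {"rows": [[0,0,0,-2,0,0,0],[0,0,0,-2,0,0,0],[0,0,0,0,0,0,0],[0,0,0,0,0,0,0]]}}

```text
time_s: 29.07
tcp_pos: [0.4123, -0.3579, 0.0485]
ee_rot: [[0.773, -0.634, 0.001], [-0.634, -0.773, -0.0], [0.001, -0.0, -1.0]]
wrist_force: [0.6, 5.0, 6.2]
gripper_width: 0.449
gripper_force: 30.0
```

Call:
{"method": "drive_tool", "body": {"rows": [[0,0,0,-2,0,0,0],[0,0,0,-2,0,0,0],[0,0,0,0,0,0,0],[0,0,0,0,0,0,0]]}}

```text
time_s: 29.4
tcp_pos: [0.4128, -0.3573, 0.0435]
ee_rot: [[0.773, -0.635, 0.002], [-0.635, -0.773, 0.0], [0.002, -0.002, -1.0]]
wrist_force: [3.8, 6.9, -0.3]
gripper_width: 0.451
gripper_force: 30.0
```

Call:
{"method": "drive_tool", "body": {"rows": [[0,0,0,-1.5,0,0,0],[0,0,0,-1,0,0,0],[0,0,0,0,0,0,0]]}}

```text
time_s: 29.65
tcp_pos: [0.4125, -0.357, 0.0419]
ee_rot: [[0.773, -0.635, 0.001], [-0.635, -0.773, 0.001], [0.001, -0.001, -1.0]]
wrist_force: [0.4, 9.3, 6.3]
gripper_width: 0.448
gripper_force: 30.0
```

Call:
{"method": "drive_tool", "body": {"rows": [[0,0,1,-1,0,0,0],[0,0,0,-1,0,0,0],[0,0,0,0,0,0,0],[0,0,0,0,0,0,0]]}}

```text
time_s: 29.98
tcp_pos: [0.4123, -0.3565, 0.0407]
ee_rot: [[0.773, -0.634, 0.001], [-0.634, -0.773, -0.0], [0.001, -0.0, -1.0]]
wrist_force: [-1.5, 9.4, 10.3]
gripper_width: 0.45
gripper_force: 30.0
```

Call:
{"method": "drive_tool", "body": {"rows": [[55,0,0,0,0,0,0],[65,0,0,0,0,0,0],[75,0,0,0,0,0,0],[75,0,0,15,0,0,0],[75,0,0,40,0,0,0]]}}

```text
time_s: 30.4
tcp_pos: [0.4082, -0.3558, 0.0894]
ee_rot: [[0.772, -0.636, -0.011], [-0.636, -0.772, 0.005], [-0.012, 0.003, -1.0]]
wrist_force: [0.3, -0.7, -0.5]
gripper_width: 0.712
gripper_force: 0.0
```

Call:
{"method": "drive_tool", "body": {"rows": [[75,25,-26,10,0,0,0],[75,26,-26,0,0,0,0],[75,25,-27,0,0,0,0],[75,0,0,0,0,0,0],[75,0,0,0,0,0,0]]}}

```text
time_s: 30.82
tcp_pos: [0.4882, -0.4376, 0.1026]
ee_rot: [[0.772, -0.636, -0.001], [-0.636, -0.772, -0.0], [-0.0, 0.001, -1.0]]
wrist_force: [-0.5, -0.1, 0.1]
gripper_width: 0.749
gripper_force: 0.0
```

Call:
{"method": "drive_tool", "body": {"rows": [[75,0,0,0,0,0,0],[75,0,0,0,0,0,0],[75,0,0,0,0,0,0]]}}

```text
time_s: 31.07
tcp_pos: [0.4871, -0.4358, 0.1041]
ee_rot: [[0.773, -0.634, -0.0], [-0.634, -0.773, -0.0], [0.0, 0.001, -1.0]]
wrist_force: [0.3, 0.5, 0.7]
gripper_width: 0.755
gripper_force: 0.0
```

Run:
```python
from h import *
p=capture("top");q=capture("scene");s=sense(); print(np.round(s["tcp_pos"],4))
print("C",fitc(q,383,118,r=14))
print("stack",fitc(q,392,132,z0=.01,r=14),fitc(p,453,222,z0=.01))
```

```text
[ 0.4874 -0.436   0.1045]
C (array([ 0.48524215, -0.43013426, -0.00780094]), np.float64(0.0004495904257929529))
stack (array([ 0.40707593, -0.34949863, -0.0056492 ]), np.float64(1.2483481231438312e-05)) (array([ 0.36542134, -0.19038061,  0.57043319]), np.float64(1.5177191900455395e-05))
```

Call:
{"method": "drive_tool", "body": {"rows": [[75,2.2,0.8,-25,0,0,0],[75,0,0,-30,0,0,0],[75,0,0,-17,0,0,0],[75,0,0,0,0,0,0],[75,0,0,0,0,0,0]]}}

```text
time_s: 31.58
tcp_pos: [0.4898, -0.4355, 0.0321]
ee_rot: [[0.773, -0.634, -0.001], [-0.634, -0.773, -0.001], [-0.0, 0.001, -1.0]]
wrist_force: [1.0, 0.5, -0.6]
gripper_width: 0.75
gripper_force: 0.0
```

Call:
{"method": "drive_tool", "body": {"rows": [[50,0,0,-1,0,0,0],[30,0,0,0,0,0,0],[0,0,0,0,0,0,0],[0,0,0,0,0,0,0],[0,0,0,0,0,0,0]]}}

```text
time_s: 32.0
tcp_pos: [0.4903, -0.4358, 0.0317]
ee_rot: [[0.773, -0.635, 0.001], [-0.635, -0.773, -0.001], [0.002, 0.0, -1.0]]
wrist_force: [0.6, 1.0, -0.4]
gripper_width: 0.454
gripper_force: 3.7
```

Run:
```python
from h import *
p=capture("top");s=sense(); print(np.round(s["tcp_pos"],4))
```

```text
[ 0.4903 -0.4358  0.0318]
```

Call:
{"method": "drive_tool", "body": {"rows": [[0,0,0,10,0,0,0],[0,0,0,30,0,0,0],[0,0,0,35,0,0,0],[0,-19,19.5,5,0,0,0],[0,-19,19.5,0,0,0,0]]}}

```text
time_s: 32.47
tcp_pos: [0.4539, -0.3979, 0.1146]
ee_rot: [[0.773, -0.635, 0.007], [-0.635, -0.773, -0.005], [0.008, -0.001, -1.0]]
wrist_force: [0.1, 0.1, -2.1]
gripper_width: 0.45
gripper_force: 30.0
```

Call:
{"method": "drive_tool", "body": {"rows": [[0,-19.5,20,0,0,0,0],[0,-20,20.2,0,0,0,0],[0,0,0,0,0,0,0],[0,0,0,0,0,0,0],[0,0,0,0,0,0,0]]}}

```text
time_s: 32.88
tcp_pos: [0.4132, -0.3569, 0.1119]
ee_rot: [[0.773, -0.634, 0.002], [-0.634, -0.773, -0.002], [0.003, 0.0, -1.0]]
wrist_force: [-0.3, -0.4, -2.4]
gripper_width: 0.451
gripper_force: 30.0
```

Call:
{"method": "drive_tool", "body": {"rows": [[0,0,0,-10,0,0,0],[0,0,0,0,0,0,0],[0,0,0,0,0,0,0],[0,0,0,0,0,0,0]]}}

```text
time_s: 33.22
tcp_pos: [0.4126, -0.3568, 0.1004]
ee_rot: [[0.773, -0.635, -0.001], [-0.635, -0.773, -0.0], [-0.0, 0.001, -1.0]]
wrist_force: [-0.2, -0.0, -1.5]
gripper_width: 0.455
gripper_force: 30.0
```

Call:
{"method": "drive_tool", "body": {"rows": [[0,0,0,-6,0,0,0],[0,0,0,-4,0,0,0],[0,0,0,0,0,0,0],[0,0,0,0,0,0,0]]}}

```text
time_s: 33.55
tcp_pos: [0.4122, -0.3564, 0.0905]
ee_rot: [[0.773, -0.635, -0.001], [-0.635, -0.773, -0.0], [-0.0, 0.001, -1.0]]
wrist_force: [1.3, -0.3, -0.7]
gripper_width: 0.453
gripper_force: 30.0
```

Call:
{"method": "drive_tool", "body": {"rows": [[0,0,0,-2,0,0,0],[0,0,0,-2,0,0,0],[0,0,0,0,0,0,0],[0,0,0,0,0,0,0]]}}

```text
time_s: 33.88
tcp_pos: [0.4125, -0.3564, 0.087]
ee_rot: [[0.773, -0.635, 0.0], [-0.635, -0.773, -0.001], [0.001, 0.0, -1.0]]
wrist_force: [-0.1, 0.3, -2.4]
gripper_width: 0.45
gripper_force: 30.0
```

Call:
{"method": "drive_tool", "body": {"rows": [[0,0,0,-2,0,0,0],[0,0,0,-2,0,0,0],[0,0,0,0,0,0,0],[0,0,0,0,0,0,0]]}}

```text
time_s: 34.22
tcp_pos: [0.4124, -0.3564, 0.0829]
ee_rot: [[0.773, -0.635, -0.0], [-0.635, -0.773, -0.001], [0.0, 0.001, -1.0]]
wrist_force: [0.0, -0.1, -1.5]
gripper_width: 0.45
gripper_force: 30.0
```

Call:
{"method": "drive_tool", "body": {"rows": [[0,0,0,-2,0,0,0],[0,0,0,-1.5,0,0,0],[0,0,0,0,0,0,0],[0,0,0,0,0,0,0]]}}

```text
time_s: 34.55
tcp_pos: [0.4124, -0.3565, 0.0794]
ee_rot: [[0.773, -0.635, -0.0], [-0.635, -0.773, -0.001], [0.0, 0.001, -1.0]]
wrist_force: [-0.2, 0.1, -1.8]
gripper_width: 0.45
gripper_force: 30.0
```

Sliding on freely; down to seat.

Call:
{"method": "drive_tool", "body": {"rows": [[0,0,0,-2,0,0,0],[0,0,0,-1,0,0,0],[0,0,0,0,0,0,0],[0,0,0,0,0,0,0]]}}

```text
time_s: 34.88
tcp_pos: [0.4125, -0.3565, 0.0765]
ee_rot: [[0.773, -0.635, 0.0], [-0.635, -0.773, -0.001], [0.001, 0.0, -1.0]]
wrist_force: [0.2, 0.6, -1.4]
gripper_width: 0.454
gripper_force: 30.0
```

Call:
{"method": "drive_tool", "body": {"rows": [[0,0,0,-1.2,0,0,0],[0,0,0,0,0,0,0],[0,0,0,0,0,0,0]]}}

```text
time_s: 35.13
tcp_pos: [0.4127, -0.3566, 0.0757]
ee_rot: [[0.773, -0.634, 0.001], [-0.634, -0.773, -0.001], [0.001, 0.0, -1.0]]
wrist_force: [-0.2, 0.4, 1.0]
gripper_width: 0.453
gripper_force: 30.1
```

Call:
{"method": "drive_tool", "body": {"rows": [[55,0,0,0,0,0,0],[65,0,0,0,0,0,0],[75,0,0,0,0,0,0],[75,0,0,20,0,0,0],[75,0,0,40,0,0,0]]}}

```text
time_s: 35.55
tcp_pos: [0.4095, -0.3548, 0.1313]
ee_rot: [[0.772, -0.635, -0.01], [-0.635, -0.772, 0.005], [-0.011, 0.002, -1.0]]
wrist_force: [1.3, -0.4, -0.9]
gripper_width: 0.714
gripper_force: 0.0
```

Call:
{"method": "drive_tool", "body": {"rows": [[75,0,20,40,0,0,0],[75,0,37,10,0,0,0],[75,0,37,0,0,0,0],[75,0,37,0,0,0,0],[75,0,37,0,0,0,0]]}}

```text
time_s: 35.97
tcp_pos: [0.4123, -0.1885, 0.1831]
ee_rot: [[0.772, -0.635, 0.002], [-0.635, -0.772, -0.001], [0.002, -0.001, -1.0]]
wrist_force: [0.9, 0.4, 0.2]
gripper_width: 0.753
gripper_force: 0.0
```

Run:
```python
from h import *
p=capture("top");q=capture("scene");s=sense(); print(np.round(s["tcp_pos"],4))
for u,v in((323,236),(324,238)): print("A",fitc(p,u,v))
for u,v in((345,206),(346,208)): print("A scene",fitc(q,u,v,r=22))
w=cloud(p,p["z_map"]>0); v=w[(np.hypot(*(w[:,:2]-[.4112,-.3575]).T)<.025)]
print("stack top",len(v),np.percentile(v[:,2],[50,80,98]).round(4), v[(v[:,2]>.08)].mean(0).round(4), (v[:,2]>.08).sum())
w=cloud(q,q["z_map"]>0); v=w[(np.hypot(*(w[:,:2]-[.4112,-.3575]).T)<.05)]
h,e=np.histogram(v[:,2],np.arange(-.005,.11,.005)); print(h)
```

```text
[ 0.4123 -0.1863  0.1831]
A (array([ 3.78137178e-01,  5.48190599e-02, -6.49479485e-05]), np.float64(5.172910583691987e-06))
A (array([ 3.78006278e-01,  5.48914388e-02, -1.64552111e-04]), np.float64(5.181650374558736e-06))
A scene (array([ 0.3763036 ,  0.05935146, -0.00092427]), np.float64(9.007618204658548e-06))
A scene (array([ 0.37426892,  0.0607689 , -0.00114788]), np.float64(8.235082110190087e-06))
stack top 108 [0.0791 0.0867 0.0922] [ 0.4078 -0.3615  0.0857] 47
[44 33 45 48 75 19  5  1  0  7 51 82 31 15 12 12 33 16  7  5  1  0]
```

Call:
{"method": "drive_tool", "body": {"rows": [[75,-5,35,0,0,0,0],[75,-5,35,0,0,0,0],[75,-5,35,0,0,0,0],[75,-5,35,0,0,0,0],[75,-5,35,-20,0,0,0]]}}

```text
time_s: 36.48
tcp_pos: [0.3901, -0.013, 0.1655]
ee_rot: [[0.773, -0.634, 0.01], [-0.634, -0.773, 0.001], [0.006, -0.007, -1.0]]
wrist_force: [2.1, 0.3, -0.4]
gripper_width: 0.75
gripper_force: 0.0
```

Call:
{"method": "drive_tool", "body": {"rows": [[75,-4,35,-30,0,0,0],[75,-4,32,-30,0,0,0],[75,0,0,0,0,0,0],[75,0,0,0,0,0,0],[75,0,0,0,0,0,0]]}}

```text
time_s: 36.9
tcp_pos: [0.3807, 0.0469, 0.1075]
ee_rot: [[0.773, -0.634, 0.001], [-0.634, -0.773, -0.001], [0.001, 0.0, -1.0]]
wrist_force: [-0.3, -0.4, -0.2]
gripper_width: 0.749
gripper_force: 0.0
```

Run:
```python
from h import *
q=capture("scene");q=capture("scene");s=sense(); print(np.round(s["tcp_pos"],4))
```

```text
[0.381  0.0464 0.108 ]
```

Call:
{"method": "drive_tool", "body": {"rows": [[75,-2,9.5,-20,0,0,0],[75,0,0,-30,0,0,0],[75,0,0,-20,0,0,0],[75,0,0,-6,0,0,0],[75,0,0,0,0,0,0]]}}

```text
time_s: 37.42
tcp_pos: [0.3779, 0.0553, 0.0307]
ee_rot: [[0.772, -0.636, -0.002], [-0.636, -0.772, -0.002], [0.0, 0.003, -1.0]]
wrist_force: [0.1, -0.9, 0.0]
gripper_width: 0.752
gripper_force: 0.0
```

Call:
{"method": "drive_tool", "body": {"rows": [[75,0,0,0,0,0,0],[75,0,0,0,0,0,0],[50,0,0,0,0,0,0],[30,0,0,0,0,0,0],[0,0,0,0,0,0,0]]}}

```text
time_s: 37.83
tcp_pos: [0.3786, 0.0567, 0.0319]
ee_rot: [[0.773, -0.635, 0.002], [-0.635, -0.773, 0.0], [0.001, -0.001, -1.0]]
wrist_force: [-1.4, 0.2, 0.2]
gripper_width: 0.605
gripper_force: 0.0
```

Call:
{"method": "drive_tool", "body": {"rows": [[0,0,0,0,0,0,0],[0,0,0,0,0,0,0],[0,0,0,0,0,0,0]]}}

```text
time_s: 38.08
tcp_pos: [0.3786, 0.0568, 0.0316]
ee_rot: [[0.773, -0.634, 0.001], [-0.634, -0.773, -0.0], [0.001, -0.001, -1.0]]
wrist_force: [0.2, 1.0, 3.7]
gripper_width: 0.452
gripper_force: 30.1
```

Call:
{"method": "drive_tool", "body": {"rows": [[0,0,0,15,0,0,0],[0,0,0,35,0,0,0],[0,0,0,40,0,0,0],[0,2.8,-15,40,0,0,0],[0,2.8,-34.4,0,0,0,0]]}}

```text
time_s: 38.5
tcp_pos: [0.3891, 0.0103, 0.1674]
ee_rot: [[0.777, -0.629, 0.017], [-0.629, -0.777, 0.005], [0.01, -0.014, -1.0]]
wrist_force: [2.6, 1.2, -1.2]
gripper_width: 0.452
gripper_force: 30.1
```

Call:
{"method": "drive_tool", "body": {"rows": [[0,2.8,-34.4,0,0,0,0],[0,2.8,-34.4,0,0,0,0],[0,2.8,-34.4,0,0,0,0],[0,2.8,-34.4,0,0,0,0],[0,2.8,-34.4,0,0,0,0]]}}

```text
time_s: 38.92
tcp_pos: [0.3968, -0.1661, 0.1598]
ee_rot: [[0.773, -0.635, -0.001], [-0.635, -0.773, -0.0], [-0.0, 0.001, -1.0]]
wrist_force: [0.7, 0.8, -1.2]
gripper_width: 0.455
gripper_force: 30.1
```

Call:
{"method": "drive_tool", "body": {"rows": [[0,2.8,-34.4,0,0,0,0],[0,2.8,-34.4,0,0,0,0],[0,2.8,-34.4,0,0,0,0],[0,2.8,-34.4,0,0,0,0],[0,2.8,-34.4,0,0,0,0]]}}

```text
time_s: 39.33
tcp_pos: [0.4108, -0.338, 0.1593]
ee_rot: [[0.773, -0.635, -0.001], [-0.635, -0.773, 0.0], [-0.001, 0.001, -1.0]]
wrist_force: [0.4, 0.1, -1.4]
gripper_width: 0.454
gripper_force: 30.1
```

Call:
{"method": "drive_tool", "body": {"rows": [[0,0,-15,0,0,0,0],[0,0,0,0,0,0,0],[0,0,0,0,0,0,0],[0,0,0,0,0,0,0],[0,0,0,0,0,0,0]]}}

```text
time_s: 39.75
tcp_pos: [0.4114, -0.3504, 0.16]
ee_rot: [[0.774, -0.634, -0.0], [-0.634, -0.774, -0.0], [-0.0, 0.0, -1.0]]
wrist_force: [0.3, 0.3, -1.3]
gripper_width: 0.455
gripper_force: 30.1
```

Run:
```python
from h import *
q=capture("scene");q=capture("scene");s=sense(); print(np.round(s["tcp_pos"],4))
```

```text
[ 0.4117 -0.3505  0.1603]
```

Call:
{"method": "drive_tool", "body": {"rows": [[0,0.5,-5.8,-10,0,0,0],[0,0,0,-15,0,0,0],[0,0,0,-8,0,0,0],[0,0,0,0,0,0,0],[0,0,0,0,0,0,0]]}}

```text
time_s: 40.27
tcp_pos: [0.4119, -0.3572, 0.1265]
ee_rot: [[0.773, -0.634, -0.001], [-0.634, -0.773, -0.0], [-0.001, 0.001, -1.0]]
wrist_force: [-1.2, -2.2, -1.3]
gripper_width: 0.451
gripper_force: 30.1
```

Call:
{"method": "drive_tool", "body": {"rows": [[0,0,0,0,0,0,0],[0,0,0,0,0,0,0],[0,0,0,-3,0,0,0],[0,0,0,0,0,0,0],[0,0,0,0,0,0,0]]}}

```text
time_s: 40.68
tcp_pos: [0.4121, -0.3573, 0.1242]
ee_rot: [[0.773, -0.635, 0.0], [-0.635, -0.773, -0.001], [0.001, 0.0, -1.0]]
wrist_force: [-0.4, 0.0, -0.9]
gripper_width: 0.453
gripper_force: 30.1
```

Call:
{"method": "drive_tool", "body": {"rows": [[0,0,1,-2,0,0,0],[0,0,0,-2,0,0,0],[0,0,0,0,0,0,0],[0,0,0,0,0,0,0]]}}

```text
time_s: 41.02
tcp_pos: [0.4121, -0.3563, 0.12]
ee_rot: [[0.773, -0.635, -0.0], [-0.635, -0.773, -0.001], [0.0, 0.001, -1.0]]
wrist_force: [-0.3, -0.5, -1.2]
gripper_width: 0.454
gripper_force: 30.1
```

Call:
{"method": "drive_tool", "body": {"rows": [[0,0,0,-2,0,0,0],[0,0,0,-2,0,0,0],[0,0,0,0,0,0,0],[0,0,0,0,0,0,0]]}}

```text
time_s: 41.35
tcp_pos: [0.412, -0.3563, 0.116]
ee_rot: [[0.773, -0.635, -0.0], [-0.635, -0.773, -0.001], [0.0, 0.001, -1.0]]
wrist_force: [0.2, 1.0, -1.3]
gripper_width: 0.45
gripper_force: 30.1
```

Call:
{"method": "drive_tool", "body": {"rows": [[0,0,0,-2,0,0,0],[0,0,0,-2,0,0,0],[0,0,0,0,0,0,0],[0,0,0,0,0,0,0]]}}

```text
time_s: 41.68
tcp_pos: [0.4121, -0.3563, 0.112]
ee_rot: [[0.773, -0.635, -0.0], [-0.635, -0.773, -0.001], [0.0, 0.001, -1.0]]
wrist_force: [-0.3, 0.1, -0.9]
gripper_width: 0.45
gripper_force: 30.1
```

Call:
{"method": "drive_tool", "body": {"rows": [[0,0,0,-1,0,0,0],[0,0,0,-1,0,0,0],[0,0,0,0,0,0,0],[0,0,0,0,0,0,0]]}}

```text
time_s: 42.02
tcp_pos: [0.4121, -0.3564, 0.1101]
ee_rot: [[0.773, -0.635, 0.0], [-0.635, -0.773, -0.001], [0.001, 0.0, -1.0]]
wrist_force: [0.1, 0.3, -1.8]
gripper_width: 0.457
gripper_force: 30.1
```

Call:
{"method": "drive_tool", "body": {"rows": [[0,0,0,-1,0,0,0],[0,0,0,0,0,0,0],[0,0,0,0,0,0,0]]}}

```text
time_s: 42.27
tcp_pos: [0.4124, -0.3565, 0.1096]
ee_rot: [[0.773, -0.634, 0.001], [-0.634, -0.773, -0.001], [0.002, 0.0, -1.0]]
wrist_force: [-1.0, 0.5, 2.0]
gripper_width: 0.453
gripper_force: 30.1
```

Call:
{"method": "drive_tool", "body": {"rows": [[55,0,0,0,0,0,0],[65,0,0,0,0,0,0],[75,0,0,0,0,0,0],[75,0,0,20,0,0,0],[75,0,0,40,0,0,0]]}}

```text
time_s: 42.68
tcp_pos: [0.4092, -0.3546, 0.1649]
ee_rot: [[0.772, -0.635, -0.01], [-0.635, -0.772, 0.006], [-0.011, 0.002, -1.0]]
wrist_force: [0.9, -0.1, -0.4]
gripper_width: 0.717
gripper_force: 0.0
```

Call:
{"method": "drive_tool", "body": {"rows": [[75,0,0,40,0,0,0],[75,0,37,20,0,0,0],[75,0,37,0,0,0,0],[75,0,37,0,0,0,0],[75,0,37,0,0,0,0]]}}

```text
time_s: 43.1
tcp_pos: [0.4119, -0.2074, 0.2294]
ee_rot: [[0.772, -0.636, 0.002], [-0.636, -0.772, -0.001], [0.002, -0.001, -1.0]]
wrist_force: [1.1, 1.2, -0.2]
gripper_width: 0.749
gripper_force: 0.0
```

Call:
{"method": "drive_tool", "body": {"rows": [[75,0,37,0,0,0,0],[75,0,37,0,0,0,0],[75,0,20,0,0,0,0],[75,0,0,0,0,0,0],[75,0,0,0,0,0,0]]}}

```text
time_s: 43.52
tcp_pos: [0.4122, -0.1138, 0.2292]
ee_rot: [[0.775, -0.632, 0.001], [-0.632, -0.775, -0.001], [0.001, -0.0, -1.0]]
wrist_force: [0.3, 0.1, -0.2]
gripper_width: 0.75
gripper_force: 0.0
```

Run:
```python
from h import *
p=capture("top");q=capture("scene");save(p,"i.png");save(q,"j.png")
cv2.imwrite("pics/ij.png",np.hstack([cv2.imread("pics/i.png")[110:310,140:500],cv2.imread("pics/j.png")[100:300,170:450]]))
for n,x in(("top",p),("scene",q)):
    w=cloud(x,x["z_map"]>0); v=w[(np.hypot(*(w[:,:2]-[.4115,-.357]).T)<.05)&(w[:,2]<.16)]
    print(n,np.histogram(v[:,2],np.arange(-.01,.15,.01))[0]); 
    a=v[v[:,2]>.117]; print(len(a),a.mean(0).round(4) if len(a) else 0,np.percentile(v[:,2],99))
    for d in masks_of("dispenser_1_mid",x): print(round(d["p"],2),np.percentile(cloud(x,d["region"]),[3,50,97],axis=0).round(3).tolist())
```

```text
top [ 66 111  83  16   0  20  55   0   8 256  62  34  79  31   0]
39 [ 0.4105 -0.3567  0.1226] 0.12574086365471707
0.6 [[0.619, 0.241, 0.015], [0.641, 0.262, 0.099], [0.67, 0.294, 0.135]]
scene [ 47  82 121  26   5  68  87  16  14 122  43  29  45  14   0]
22 [ 0.4079 -0.3524  0.1213] 0.12295007130561543
0.75 [[0.617, 0.253, 0.013], [0.634, 0.283, 0.081], [0.673, 0.303, 0.131]]
0.45 [[0.367, -0.35, -0.004], [0.387, -0.321, 0.006], [0.429, -0.31, 0.014]]
```

View pics/ij.png

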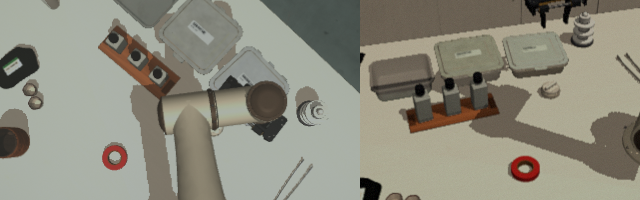

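Three covers are stacked at (582,30) in the right-hand view, and three dispensers stand cap up on the board at (422,103), (452,97) and (480,90). I'll do a last numeric check and hand in.

Run:
```python
from h import *
p=capture("top"); w=cloud(p,p["z_map"]>0); b=np.array([.589,.2046]); ok=True
for s in(.087,0,-.087):
    c=b+s*np.array([.651,.759]); v=w[(np.hypot(*(w[:,:2]-c).T)<.03)&(w[:,2]>.123)&(w[:,2]<.145)]
    r=v[:,:2].mean(0)-b; x,y=r@[.651,.759],r@[-.759,.651]; print(len(v),np.round([x,y],4),np.median(v[:,2])); ok&=len(v)>8 and abs(y)<.022 and abs(x)<.11 and abs(np.median(v[:,2])-.133)<.005
print(ok)
if ok: print(finish_job())
```

```text
72 [ 0.0864 -0.0018] 0.13230914795659127
70 [-0.0032 -0.0028] 0.1326475058936345
69 [-0.0901 -0.0031] 0.13255727004003148
True
the job is handed in; nothing more can be done
None
```

I stood all three dispensers cap up on the board and stacked all three covers seated on the stand's spigot, then handed the job in at about 44 s; the last camera check agreed, but no verdict came back.

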